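Put the washed drum back into the tube rotator

TASK

The tube rotator's lift-out drum has been washed and stands upright on its knob in the draining tray. Lay it down on a clear piece of bench and let go, take it again from above, and lower it level into the rotator's two open bearing slots, gear end at the motor housing, until both ends sit fully home. Do not drop the drum or knock it over, and leave the other things in the tray and on the bench standing where they are.

Things in the scene. Friction and masses are not known exactly. Their poses are not given: they have to be found in the camera images.
- drum: Tube drum, a metal spool 200 mm long, 0.35 kg: black knob, steel tube between two star plates, grey gear. Origin: centre of the knob's outer face; z along its axis from knob to gear end. Starts upright on the knob, gear up, on the tray floor 4 mm above the bench. Along z: knob 0 to 16 mm (diameter 42), journal 16 to 34 (diameter 14), star 34 to 39, tube 39 to 167, star 167 to 172, gear 172 to 182.
- drum_middle (a point): Middle of the drum's round steel tube (diameter 20 mm, 128 mm long between the stars), on the axis at z = 103 mm, 12 mm from the centre of mass (z = 91 mm). Axes as the drum's. Stars: six aluminium arms 9 mm wide, tips at radius 32 mm. Lying on the bench the drum rests on two arm tips of each star, axis 30 mm above the bench; it may settle by half an arm spacing, then stays.
- gear_journal (a point): On the drum's axis at z = 191.5 mm: the point that belongs in the middle of the motor-side slot. The bare steel journal beyond the gear is 14 mm in diameter, z 182 to 200 mm; the gear beside it is 44 mm in diameter.
- knob_journal (a point): On the drum's axis at z = 25 mm: the middle of the journal (diameter 14 mm, z 16 to 34) between knob and star, which belongs in the free-side slot. The knob stays outside that cheek.
- rotator: Tube rotator, white, fixed. Origin on the bench below the middle of the seated drum; y along the seated axle towards the motor housing, z up. Base plate 124 mm (x) by 300 mm (y -110 to 190), top at 26 mm. Motor housing x -58 to 58, y 100 to 190, 182 mm tall. Cheeks with the slots at y -83.5 to -72.5 and 83 to 94, 56 mm wide, 97 mm tall. End play of the seated drum about 3.5 mm either way.
- slot_motor (a point): Centre of the motor-side slot at the height of the seated axis, 72 mm above the bench; axes as the rotator's. Slot open at the top, 16.5 mm wide, flat bottom 65 mm above the bench, straight up to 82 mm, then flared to 37 mm wide at 97 mm. A small driving gear, not in the way, sits below the axle.
- slot_free (a point): Centre of the free-side slot, far from the motor housing, at the height of the seated axis, 72 mm above the bench; axes as the rotator's. Same slot as on the motor side.
- tray: Square stainless draining tray, 230 by 230 mm, fixed; floor 4 mm thick, rim 14 mm high and 4 mm thick; origin at the bench under its centre. The drum and three other things stand in it.
- bottle: Glass bottle with cap, loose, upright, diameter 56 mm, 105 mm tall; origin at the centre of its foot, z up.
- beaker: Glass beaker, loose, upright, diameter 58 mm, 80 mm tall; origin at the centre of its foot, z up.
- flask: Clear culture flask with a screw cap, loose, upright, 46 by 26 mm and 90 mm tall; origin at the centre of its foot, z up.
- tipbox: Grey box of pipette tips with a clear lid, loose, 80 by 112 mm and 54 mm tall, on the bench; origin at the centre of its underside, z up.
There are look-alikes about, which are no part of the job. Leave any green or pink look-alike of the bottle alone.

How it is judged (in metres and radians):
On the way, in this order (a step that is already met when the one before it is completed fails the run):
1. the drum lies level on the bench, let go (angle between drum's own z axis and vertical between 1.5 and 1.64 rad and height (world z) of drum_middle below 0.033 m and contact force between drum and the fingers below 0.05 N and linear speed of drum below 0.05 m/s), for 0.2 s.
2. the drum, level and the right way round, is over the slots with its journals at their mouths, 5 to 45 mm above home (z of gear_journal in the frame of slot_motor between 0.005 and 0.045 m and z of knob_journal in the frame of slot_free between 0.005 and 0.045 m and horizontal distance between gear_journal and slot_motor below 0.015 m and horizontal distance between knob_journal and slot_free below 0.015 m), for 0.05 s.
At the end, for the whole second after the job is handed in: The drum rests in both slots, gear end at the motor housing: each journal within 2 mm of its home height and 6 mm of its slot's centre, axle within 0.025 rad of the rotator's axis, at rest; bottle, beaker, flask and tip box upright and within 30 mm of where they started (z of gear_journal in the frame of slot_motor between -0.002 and 0.002 m and z of knob_journal in the frame of slot_free between -0.002 and 0.002 m and horizontal distance between gear_journal and slot_motor below 0.006 m and horizontal distance between knob_journal and slot_free below 0.006 m and angle between the z axis of drum and the y axis of rotator, either way round below 0.025 rad and linear speed of drum below 0.02 m/s and angular speed of drum below 0.3 rad/s and angle between each of bottle, beaker, flask's own z axis and vertical below 0.2 rad and distance of each of bottle, beaker, flask, tipbox from where it was at the start of the episode below 0.03 m); the robot touches nothing.
It fails at once if the drum is knocked over or dropped (it turns faster than 7 rad/s) (angular speed of drum above 7 rad/s).
It fails at once if the drum is dropped into the slots (faster than 0.45 m/s within 30 mm of home) (distance between gear_journal and slot_motor below 0.03 m and linear speed of drum above 0.45 m/s).
It fails at once if a bystander is knocked over or pushed away (angle between any of bottle, beaker, flask's own z axis and vertical above 0.5 rad or distance of any of bottle, beaker, flask, tipbox from where it was at the start of the episode above 0.04 m).
It also fails if it takes over 58 s, if anything falls off the work surface, if the arm or the gripper's body presses on something with over 40 N, if the wrist force passes 120 N, or if a joint passes its speed limit or range.

ROBOT

A 6-joint arm with a two-finger parallel gripper is mounted at the origin on the work surface. World frame = base frame: x ahead of the robot, y to its left, z up, the work surface at z = 0. Lengths are in mm, angles in rad, forces in N, time in s.
With the tool pointing down it reaches from about 275 to 725 mm from the base axis. Payload 15.9 kg.
Tool frame: the origin (TCP) lies at the very end of the fingers, on their centre line; the grasp point (between the pads) lies 19 mm behind it; y points along the fingers, x is the direction in which the jaws open and shut, and the axes are right-handed (so a half turn about y gives the same grasp; the last joint's range is limited). The gripper opens to 85 mm and grips with 20 to 120 N. Pads are 22 mm wide; open, the fingers measure 114 mm over their backs; the gripper's body (76 mm by 85 mm) begins 54 mm behind the grasp point. The pads swing forward as they close: fully open they stand 13 mm farther back than shut.
Start: joints at [1.261, 0.213, -0.034, 1.323, 0, 1.571], TCP at [152.428, 476.184, 231.306] pointing down, gripper open.
Joint ranges: [-2.98, 2.98], [-0.74, 1.72], [-1.14, 1.35], [-2.1, 2.04], [-1.57, 1.44], [-3.14, 3.14]. Speed limits (rad/s): [1.89, 1.89, 2.39, 2.57, 3.14, 3.14].

INTERFACE

Orientations are given as a unit quaternion [w, x, y, z].
In Python, from workcell import env gives the robot as it stands. Calls block until the motion is done:
- env.movep(position, orientation): joint-space move of the TCP to a pose.
- env.move_l(position, rot=None, velocity=150, threshold=None): straight line of the TCP; rot=None keeps the orientation; velocity is the mean speed in mm/s. With threshold (N) it stops when the force on the tool has changed by that much, and returns True; else False.
- env.goto_joints(angles): joint-space move.
- env.gripper_to(opening, f_grip=None): opening from 0.0 (shut) to 1.0 (fully open); f_grip is the grip in N (None keeps the last); returns when the fingers have stopped.
- env.hold(seconds).
- env.ik(position, orientation): joint angles nearest the present ones, or None.
- env.snapshot(name): name is "scene" or "top"; returns a dict with "image" (400x640x3 uint8, blue, green, red), "K" (3x3 intrinsics, pixels), "origin" and "orientation" of the camera in the world. Camera axes: x right, y down, z forward; pixel columns grow to the right and rows downward; lengths in mm; the calibration is good to about 2 mm. A picture is of the moment at which its call begins. There is no depth.
A pose or a line that the arm cannot do raises env.Unreachable and nothing moves.
- env.job_done(): hands the job in, once; it reports no verdict.
Readings, each from a call of its own:
- env.read_time(): time.
- env.read_joint_positions(): joint angles.
- env.read_qd(): joint speeds.
- env.read_joint_efforts(): joint torques, N m.
- env.read_tcp_pos(): TCP position.
- env.read_ee_rot(): TCP orientation.
- env.read_force(): force on the tool from outside, world axes, zero at the start.
- env.read_moment(): the same for the moment, N m.
- env.read_gripper_width(): opening from 0.0 (shut) to 1.0 (fully open).
Only numpy, scipy, OpenCV 4.12 (cv2) and the standard library are available. Lean on these libraries where they do the work, as an engineer would, in place of code of your own. Each camera call takes 0.05 s, during which the arm holds its last target.

## Working session

There is one attempt and no reset: what is moved stays moved. The work goes in short steps, each a Python script; the robot and the scene stay as the last script left them, time stands still between calls to the robot, and variables do not carry over. Pictures are saved under pics/ and viewed, and the job is handed in when it is done.

```bash
mkdir -p pics; ls; cat > h.py <<'E'
import numpy as np, cv2
from workcell import env
from scipy.spatial.transform import Rotation as R
def q2R(q): return R.from_quat([q[1],q[2],q[3],q[0]]).as_matrix()
def R2q(M):
    q=R.from_matrix(M).as_quat(); return [q[3],q[0],q[1],q[2]]
def snap(name,fn=None):
    s=env.snapshot(name)
    if fn: cv2.imwrite('pics/'+fn,s['image'])
    return s
def proj(s,P):
    M=q2R(s['orientation']); p=(np.atleast_2d(P)-np.array(s['origin']))@M
    uv=p@np.array(s['K']).T; return uv[:,:2]/uv[:,2:]
def ray(s,uv,z):
    M=q2R(s['orientation']); d=M@np.linalg.inv(s['K'])@np.array([uv[0],uv[1],1.])
    o=np.array(s['origin']); return o+d*(z-o[2])/d[2]
E
python3 - <<'E'
from h import *
for n in('scene','top'):
    s=snap(n,n+'0.png'); print(n,s['K'],s['origin'],s['orientation'])
print(env.read_time(),env.read_ee_rot(),env.read_tcp_pos())
import pickle
E
```

```text
pics
scene [[414.92913208   0.         310.4869745 ]
 [  0.         414.92913208 199.16654042]
 [  0.           0.           1.        ]] [1175.87935354  116.86269373  991.19244   ] [-0.18602542  0.62088896  0.73017337 -0.2161904 ]
top [[489.618794     0.         316.98799052]
 [  0.         489.618794   204.43972201]
 [  0.           0.           1.        ]] [ 523.22300645   -1.7632216  1418.86142434] [ 0.03096801 -0.70475296  0.70843887 -0.02187723]
0.1 [-0.57094342  0.57135226  0.41660948 -0.41715314] [152.32727537 475.92216825 230.87744368]
```

View pics/scene0.png

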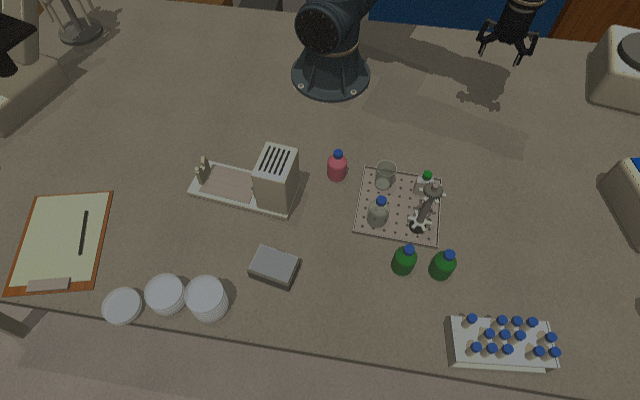

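View pics/top0.png

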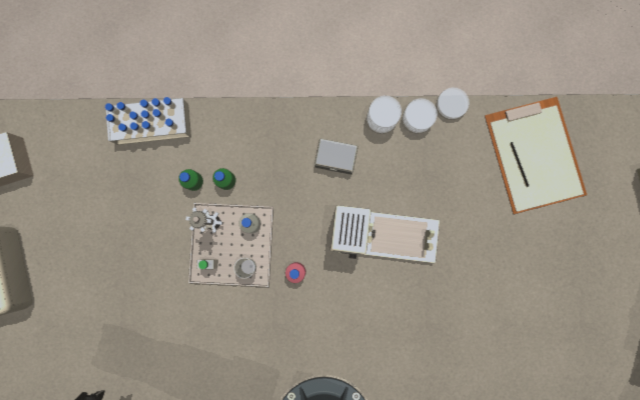

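```bash
python3 - <<'E'
from h import *
t=cv2.imread('pics/top0.png');s=cv2.imread('pics/scene0.png')
cv2.imwrite('pics/t_tray.png',cv2.resize(t[160:300,160:320],None,fx=5,fy=5,interpolation=cv2.INTER_CUBIC)[:600])
cv2.imwrite('pics/s_tray.png',cv2.resize(s[150:290,310:470],None,fx=5,fy=5,interpolation=cv2.INTER_CUBIC)[:600])
cv2.imwrite('pics/t_rot.png',cv2.resize(t[190:280,315:455],None,fx=5,fy=5,interpolation=cv2.INTER_CUBIC))
cv2.imwrite('pics/s_rot.png',cv2.resize(s[130:230,180:310],None,fx=6,fy=6,interpolation=cv2.INTER_CUBIC))
E
```

```text
(no output)
```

View pics/t_tray.png

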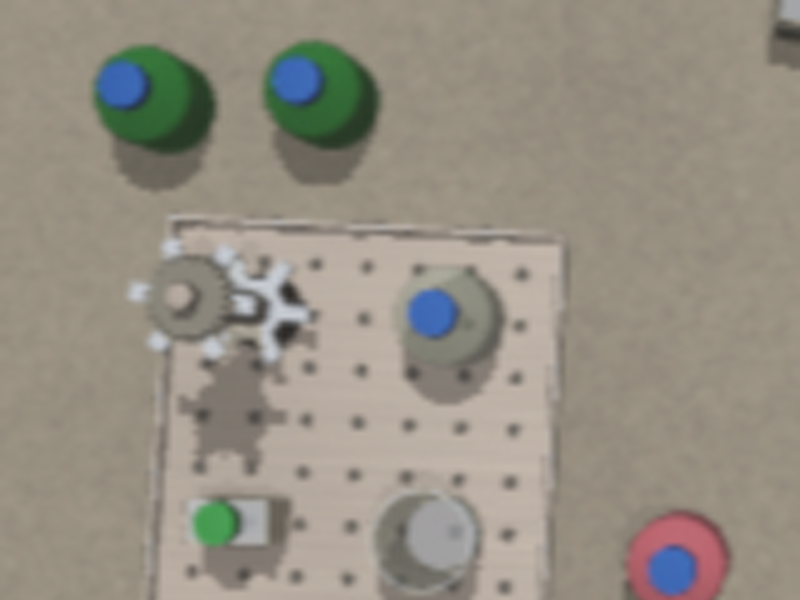

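View pics/s_tray.png

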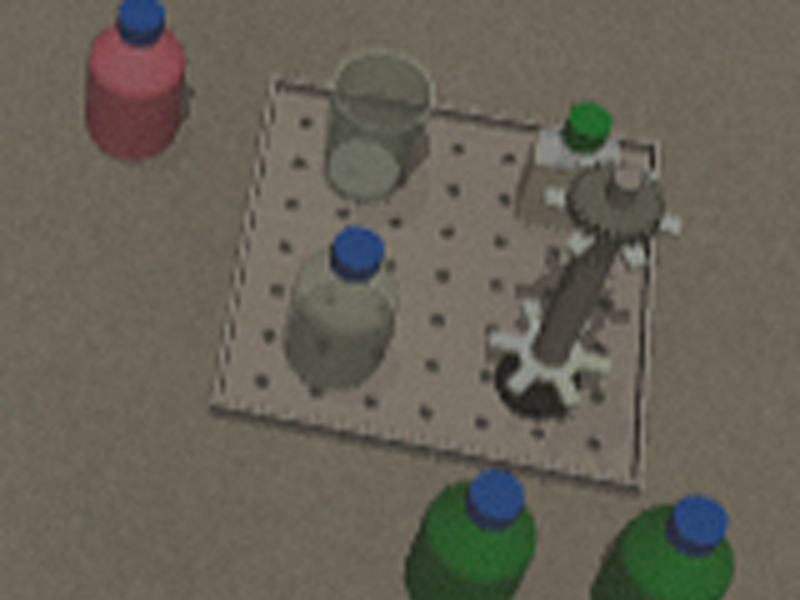

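View pics/t_rot.png

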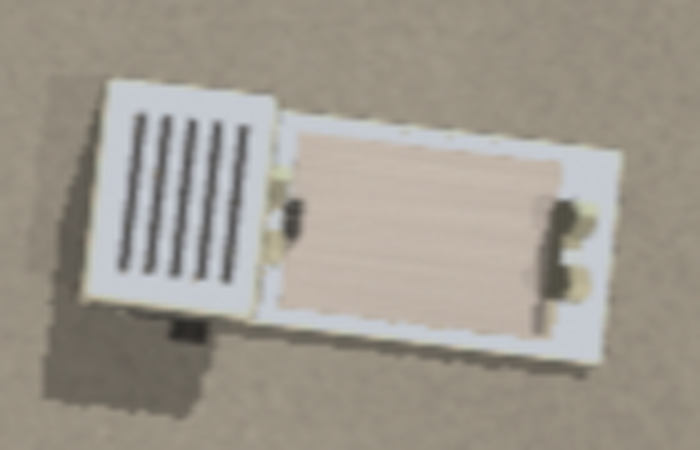

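View pics/s_rot.png

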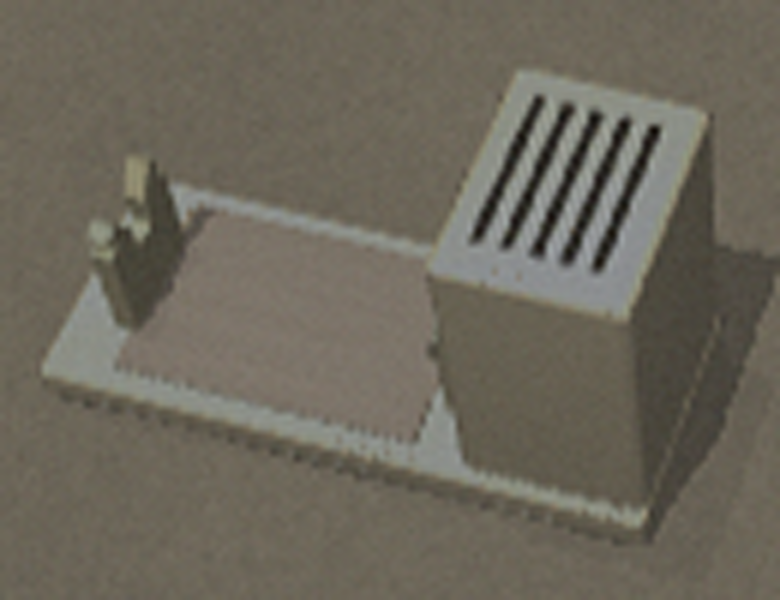

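```bash
cat > fit.py <<'E'
from h import *
import pickle
from scipy.optimize import least_squares
S={n:env.snapshot(n) for n in('top','scene')}
pickle.dump(S,open('cams.pkl','wb'))
T=lambda a:np.array(a)/5+[315,190]; C=lambda a:np.array(a)/6+[180,130]
o={'top':([(58,190,182),(58,100,182),(-58,100,182),(-58,190,182),(62,-110,26),(-62,-110,26)],
 T([(110,80),(275,98),(255,320),(87,300),(622,150),(602,363)])),
 'scene':([(-58,100,182),(-58,190,182),(58,190,182),(58,100,182),(62,-110,26),(62,190,26),(-62,-110,26)],
 C([(522,70),(710,113),(632,318),(430,272),(42,368),(640,522),(175,183)]))}
def w(p,P): 
    c,s=np.cos(p[2]),np.sin(p[2]); P=np.array(P,float)
    return np.c_[p[0]+c*P[:,0]-s*P[:,1],p[1]+s*P[:,0]+c*P[:,1],P[:,2]]
def fit(keys):
    f=lambda p:np.concatenate([(proj(S[k],w(p,o[k][0]))-o[k][1]).ravel() for k in keys])
    r=least_squares(f,[550,-200,0.]); return r
for k in(['top'],['scene'],['top','scene']):
    r=fit(k);print(k,r.x.round(3),r.fun.round(1))
p=r.x; print('slots',w(p,[(0,88.5,72),(0,-78,72)]).round(1))
print('drum top gear journal',ray(S['top'],(195.6,219),204),ray(S['scene'],(436,185),204))
A=lambda a:np.array(a)/5+[160,160];B=lambda a:np.array(a)/5+[310,150]
print('tray corners',[ray(S['top'],A(a),14).round(0)[:2] for a in((172,217),(562,237))],[ray(S['scene'],B(a),14).round(0)[:2] for a in((275,80),(657,145),(640,488),(213,408))])
print('bottle cap',ray(S['top'],A((433,313)),105),ray(S['scene'],B((358,242)),105))
print('flask cap',ray(S['top'],A((215,523)),90),ray(S['scene'],B((588,118)),90))
print('beaker top',ray(S['top'],A((428,540)),80),ray(S['scene'],B((383,85)),80))
print('greens',[ray(S['top'],A(a),105).round() for a in((122,83),(297,80))],'pink',ray(S['top'],A((672,570)),105))
print('tipbox',[ray(S['top'],a,54).round(0)[:2] for a in((321,139),(357,145),(352,172),(316,166))])
print(proj(S['top'],[[400,100,0],[500,100,0],[500,0,0],[400,300,0],[300,300,0]]).round())
E
python3 fit.py
```

```text
['top'] [ 5.34308e+02 -2.15982e+02 -1.17000e-01] [-1.1 -0.9  1.3 -0.6  0.5  0.8 -1.5  0.8  0.4 -0.6  0.3  0.5]
['scene'] [ 5.37384e+02 -2.10170e+02 -1.41000e-01] [ 0.3 -1.3  2.4 -0.4  0.3  1.2 -1.2 -0.2 -0.1 -0.1  1.2  1.8 -3.4 -2.2]
['top', 'scene'] [ 5.35469e+02 -2.13172e+02 -1.28000e-01] [-1.8 -2.2  0.5 -1.5 -0.8 -0.1 -2.8 -0.6 -0.4 -0.5 -1.   0.5 -0.7 -2.4
  1.4 -1.9 -0.1 -0.3 -1.7 -1.3 -0.9 -0.3  0.8  0.4 -4.6 -2.6]
slots [[ 546.8 -125.4   72. ]
 [ 525.5 -290.5   72. ]]
drum top gear journal [579.60741676 316.21323807 204.        ] [582.20459019 318.32772003 204.        ]
tray corners [array([634., 370.]), array([621., 145.])] [array([403., 159.]), array([415., 383.]), array([641., 371.]), array([630., 146.])]
bottle cap [573.78489232 204.40942068 105.        ] [572.50455908 206.16765485 105.        ]
flask cap [461.35087881 324.25781728  90.        ] [461.71161507 325.18506983  90.        ]
beaker top [451.21382486 210.31463626  80.        ] [449.20374705 215.35536652  80.        ]
greens [array([699., 374., 105.]), array([700., 279., 105.])] pink [436.15718105  75.97551187 105.        ]
tipbox [array([811.,   3.]), array([793., -98.]), array([716., -83.]), array([734.,  18.])]
[[288. 284.]
 [288. 249.]
 [323. 249.]
 [219. 285.]
 [218. 320.]]
```

```bash
cat > ov.py <<'E'
from h import *
def over(s,img,p,fn,x0,y0,x1,y1,f):
    c,sn=np.cos(p[2]),np.sin(p[2])
    W=lambda P:np.c_[p[0]+c*P[:,0]-sn*P[:,1],p[1]+sn*P[:,0]+c*P[:,1],P[:,2]]
    im=cv2.resize(img[y0:y1,x0:x1],None,fx=f,fy=f,interpolation=cv2.INTER_CUBIC)
    def line(a,col=(0,0,255)):
        u=proj(s,W(np.array(a,float))); u=((u-[x0,y0]+.5)*f-.5)
        cv2.polylines(im,[np.round(u*16).astype(int).reshape(-1,1,2)],False,col,1,cv2.LINE_AA,4)
    def rect(xa,xb,ya,yb,z,col): line([(xa,ya,z),(xb,ya,z),(xb,yb,z),(xa,yb,z),(xa,ya,z)],col)
    rect(-62,62,-110,190,26,(0,0,255)); rect(-62,62,-110,190,0,(0,120,255)); rect(-58,58,100,190,182,(255,0,0))
    for ya,yb in((-83.5,-72.5),(83,94)):
        for sg in(1,-1): rect(sg*18.5,sg*28,ya,yb,97,(0,255,0))
        rect(-8.25,8.25,ya,yb,65,(255,0,255))
    cv2.imwrite('pics/'+fn,im)
E
cat > a.py <<'E'
from ov import *; import pickle
S=pickle.load(open('cams.pkl','rb'))
p=[535.469,-213.172,-.128]
over(S['top'],S['top']['image'],p,'ot1.png',320,195,450,275,6)
over(S['scene'],S['scene']['image'],p,'os1.png',180,130,310,230,6)
E
python3 a.py
```

```text
(no output)
```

View pics/ot1.png

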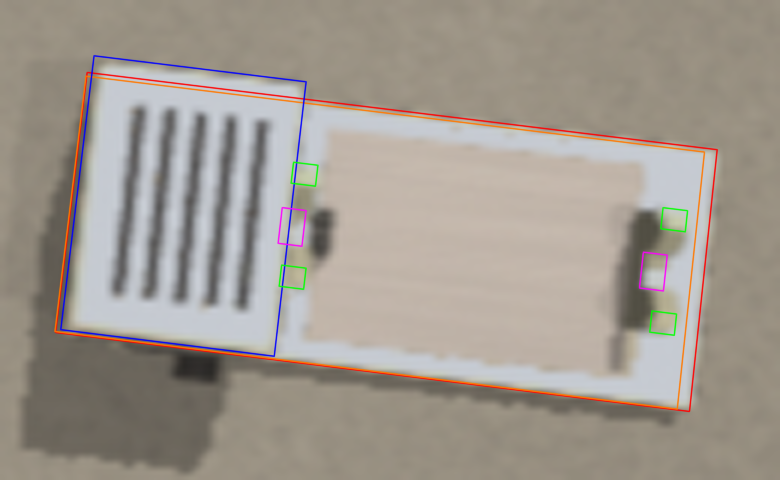

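View pics/os1.png

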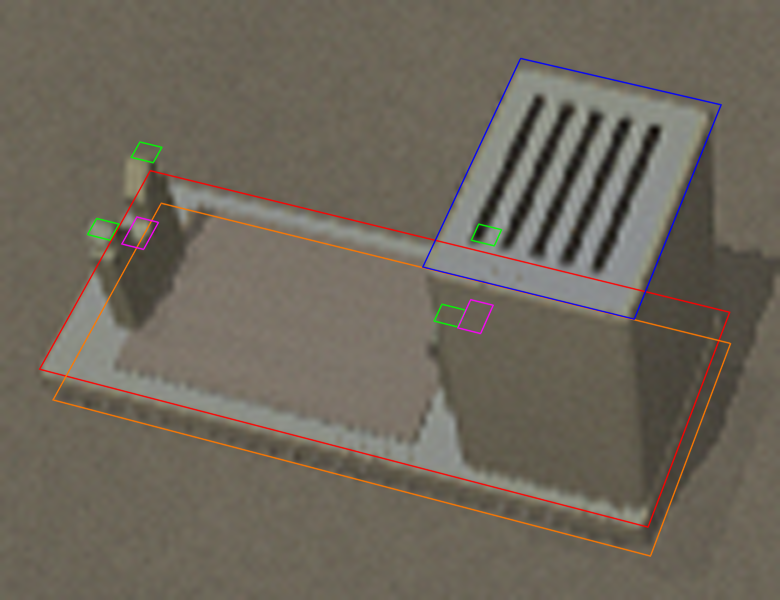

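```bash
sed -i 's/,(-62,-110,26)\],$/],/; ' fit.py; python3 - <<'E'
s=open('fit.py').read()
s=s.replace("(62,190,26),(-62,-110,26)],\n C","(62,190,26)],\n C").replace(",(175,183)]","]")
s=s.replace("S={n:env.snapshot(n) for n in('top','scene')}\npickle.dump(S,open('cams.pkl','wb'))","S=pickle.load(open('cams.pkl','rb'))")
s=s.replace("(62,-110,26)],\n T","(62,-110,26),(-62,-110,26)],\n T") if "(62,-110,26)],\n T" in s else s
open('fit.py','w').write(s)
E
python3 fit.py | head -9; grep -n "top':(\[" -A4 fit.py
```

```text
['top'] [ 5.34308e+02 -2.15982e+02 -1.17000e-01] [-1.1 -0.9  1.3 -0.6  0.5  0.8 -1.5  0.8  0.4 -0.6  0.3  0.5]
['scene'] [ 5.37730e+02 -2.11852e+02 -1.32000e-01] [-0.4 -1.6  1.7 -0.9  0.   0.8 -1.6 -0.4 -0.7  0.3  1.   1.4]
['top', 'scene'] [ 5.35680e+02 -2.14188e+02 -1.24000e-01] [-1.6 -2.   0.8 -1.4 -0.3 -0.  -2.3 -0.3 -0.1 -0.8 -0.5  0.2 -1.2 -2.6
  0.9 -2.1 -0.3 -0.5 -2.  -1.4 -1.3 -0.1  0.7  0.1]
slots [[ 546.6 -126.4   72. ]
 [ 526.1 -291.6   72. ]]
drum top gear journal [579.60741676 316.21323807 204.        ] [582.20459019 318.32772003 204.        ]
tray corners [array([634., 370.]), array([621., 145.])] [array([403., 159.]), array([415., 383.]), array([641., 371.]), array([630., 146.])]
bottle cap [573.78489232 204.40942068 105.        ] [572.50455908 206.16765485 105.        ]
6:o={'top':([(58,190,182),(58,100,182),(-58,100,182),(-58,190,182),(62,-110,26),(-62,-110,26)],
7- T([(110,80),(275,98),(255,320),(87,300),(622,150),(602,363)])),
8- 'scene':([(-58,100,182),(-58,190,182),(58,190,182),(58,100,182),(62,-110,26),(62,190,26)],
9- C([(522,70),(710,113),(632,318),(430,272),(42,368),(640,522)]))}
10-def w(p,P):
```

```bash
cat >> h.py <<'E'
def tool(yaw,pitch,flip=0):
    """pitch 0: horizontal pointing along yaw; pitch pi/2: down (drum-up -> yaw dir)"""
    h=np.array([np.cos(yaw),np.sin(yaw),0]); u=np.array([0,0,1.])
    y=np.cos(pitch)*h-np.sin(pitch)*u; x=np.cross(h,u)*(1 if not flip else -1)
    return np.c_[x,y,np.cross(x,y)]
def pose(G,yaw,pitch,flip=0):
    """G = desired grasp point -> tcp, q"""
    M=tool(yaw,pitch,flip); return (np.array(G)+19*M[:,1]).tolist(), R2q(M)
E
python3 - <<'E'
from h import *
print(q2R(env.read_ee_rot()).round(2))
def show(n,G,yaw,p,f):
    P,q=pose(G,yaw,p,f); j=env.ik(P,q); print(n,f,None if j is None else np.round(j,2))
for f in(0,1):
  for yaw in(.35,.5):
    D=np.array([np.cos(yaw),np.sin(yaw),0])
    g=np.array([581,317,140])
    show('grasp%.2f'%yaw,g,yaw,0,f); show('pre',g-110*D,yaw,0,f); show('lift',g+[0,0,150],yaw,0,f); show('liftback',g-100*D+[0,0,150],yaw,0,f)
  for yaw in (1.0,.7,1.3,.1): 
    for p in(0,.8,np.pi/2):show('lay%.1f p%.1f'%(yaw,p),[300,480,200],yaw,p,f)
  show('layL',[300,480,30],1.0,np.pi/2,f)
  show('slot',[535.7,-214.2,110],np.pi/2-.124,np.pi/2,f)
E
```

```text
[[ 0.3  -0.   -0.95]
 [ 0.95 -0.    0.3 ]
 [-0.   -1.    0.  ]]
grasp0.35 0 None
pre 0 None
lift 0 None
liftback 0 None
grasp0.50 0 None
pre 0 None
lift 0 None
liftback 0 None
lay1.0 p0.0 0 None
lay1.0 p0.8 0 [ 1.02 -0.16 -0.88  0.08 -0.01 -3.13]
lay1.0 p1.6 0 [ 1.01  0.36  0.04  1.25  0.   -3.13]
lay0.7 p0.0 0 None
lay0.7 p0.8 0 [ 1.18 -0.12 -0.83  0.15 -0.33 -2.78]
lay0.7 p1.6 0 [ 1.01  0.36  0.04  1.25  0.   -2.83]
lay1.3 p0.0 0 None
lay1.3 p0.8 0 [ 0.85 -0.12 -0.84  0.14  0.31  2.81]
lay1.3 p1.6 0 [1.01 0.36 0.04 1.25 0.   2.85]
lay0.1 p0.0 0 [ 1.56  0.75 -1.04 -1.79 -1.46  3.14]
lay0.1 p0.8 0 [ 1.37  0.15 -0.48  0.66 -0.73 -1.98]
lay0.1 p1.6 0 [ 1.01  0.36  0.04  1.25  0.   -2.23]
layL 0 [ 1.01  0.48 -0.23  0.86  0.   -3.13]
slot 0 [-0.38  0.43 -0.09  1.05  0.    1.31]
grasp0.35 1 None
pre 1 None
lift 1 None
liftback 1 None
grasp0.50 1 None
pre 1 None
lift 1 None
liftback 1 None
lay1.0 p0.0 1 None
lay1.0 p0.8 1 [ 1.02 -0.16 -0.88  0.08 -0.01  0.01]
lay1.0 p1.6 1 [1.01 0.36 0.04 1.25 0.   0.01]
lay0.7 p0.0 1 None
lay0.7 p0.8 1 [ 1.18 -0.12 -0.83  0.15 -0.33  0.36]
lay0.7 p1.6 1 [1.01 0.36 0.04 1.25 0.   0.31]
lay1.3 p0.0 1 None
lay1.3 p0.8 1 [ 0.85 -0.12 -0.84  0.14  0.31 -0.33]
lay1.3 p1.6 1 [ 1.01  0.36  0.04  1.25  0.   -0.29]
lay0.1 p0.0 1 [ 1.56  0.75 -1.04 -1.79 -1.46  0.  ]
lay0.1 p0.8 1 [ 1.37  0.15 -0.48  0.66 -0.73  1.16]
lay0.1 p1.6 1 [1.01 0.36 0.04 1.25 0.   0.91]
layL 1 [ 1.01  0.48 -0.23  0.86  0.    0.01]
slot 1 [-0.38  0.43 -0.09  1.05  0.   -1.83]
```

```bash
python3 - <<'E'
from h import *
for z in(140,115):
  print('z',z)
  for pd in range(0,61,10):
    ok=[]
    for yd in range(-180,180,15):
      P,q=pose([581,317,z],np.radians(yd),np.radians(pd),1); j=env.ik(P,q)
      if j is not None: ok.append((yd,np.round(j,1).tolist()))
    print(pd,ok if len(ok)<4 else [o[0] for o in ok]+[ok[0],ok[-1]])
print('end poses')
for pd in (100,110,120,130,140,150):
    ok=[]
    for yd in range(-180,180,30):
      for G in([300,480,35],[250,380,35],[350,0,35],[560,60,35],[350,500,35]):
        P,q=pose(G,np.radians(yd),np.radians(pd),1); j=env.ik(P,q)
        if j is not None: ok.append((yd,G[0]))
    print(pd,ok)
E
```

```text
z 140
0 [-30, -15, 0, 60, 75, (-30, [1.0, 0.9, -0.7, -1.6, -1.5, 0.0]), (75, [0.1, 0.9, -0.9, -1.8, 1.2, -0.0])]
10 [-45, -30, -15, 0, 60, 75, 90, 105, (-45, [0.9, 1.0, 0.2, 1.6, -1.3, 2.3]), (105, [0.1, 1.0, 0.3, 1.7, 1.3, -2.5])]
20 [-60, -45, -30, -15, 0, 45, 60, 75, 90, 105, 120, (-60, [0.9, 1.1, 0.6, 1.9, -1.1, 2.4]), (120, [0.1, 1.2, 0.7, 2.0, 1.0, -2.5])]
30 [-60, -45, -30, -15, 0, 15, 30, 45, 60, 75, 90, 105, 120, (-60, [0.9, 0.9, 0.5, 1.6, -1.0, 2.2]), (120, [0.1, 1.0, 0.6, 1.7, 0.9, -2.3])]
40 [-75, -60, -45, -30, -15, 0, 15, 30, 45, 60, 75, 90, 105, 120, 135, (-75, [0.8, 1.1, 0.8, 1.9, -0.7, 2.3]), (135, [0.2, 1.1, 0.9, 2.0, 0.7, -2.4])]
50 [-90, -75, -60, -45, -30, -15, 0, 15, 30, 45, 60, 75, 90, 105, 120, 135, (-90, [0.7, 1.1, 1.1, 2.0, -0.5, 2.4]), (135, [0.2, 1.0, 0.7, 1.7, 0.6, -2.2])]
60 [-105, -90, -75, -60, -45, -30, -15, 0, 15, 30, 45, 60, 75, 90, 105, 120, 135, 150, (-105, [0.6, 1.1, 1.1, 2.0, -0.3, 2.5]), (150, [0.3, 1.0, 0.8, 1.8, 0.4, -2.4])]
z 115
0 [-30, -15, 0, 60, 75, (-30, [1.0, 1.0, -0.7, -1.7, -1.5, 0.0]), (75, [0.1, 1.0, -0.9, -1.8, 1.2, -0.0])]
10 [-4
[... 3858 characters left out ...]
30, 250), (-30, 350), (-30, 350), (0, 300), (0, 250), (0, 350), (0, 350), (30, 250), (30, 350), (60, 250), (60, 350), (60, 560), (90, 250), (90, 350), (90, 560), (120, 300), (120, 250), (120, 350), (120, 560), (120, 350), (150, 300), (150, 250), (150, 560), (150, 350)]
150 [(-180, 300), (-180, 250), (-180, 350), (-150, 350), (-120, 350), (-120, 560), (-90, 300), (-90, 350), (-90, 560), (-90, 350), (-60, 300), (-60, 250), (-60, 350), (-60, 560), (-60, 350), (-30, 300), (-30, 250), (-30, 350), (-30, 350), (0, 300), (0, 250), (0, 350), (30, 250), (30, 350), (60, 350), (90, 250), (90, 350), (90, 560), (120, 300), (120, 250), (120, 350), (120, 560), (150, 300), (150, 250), (150, 560), (150, 350)]
```

```bash
python3 - <<'E'
from h import *
G=np.array([581,317,109.])
for f in(0,1):
 for yd in(-45,-50,-55,-60):
  for pd in (12,15,18,20):
   r=[]
   M=tool(np.radians(yd),np.radians(pd),f)
   for g in(G-110*M[:,1],G,G+[0,0,130]):
     P,q=pose(g,np.radians(yd),np.radians(pd),f); j=env.ik(P,q); r.append(None if j is None else np.round(j,2).tolist())
   print(f,yd,pd,r)
E
```

```text
0 -45 12 [[1.11, 1.11, 0.44, 1.89, -1.19, -0.56], [0.95, 0.98, 0.19, 1.43, -1.31, -0.91], [0.95, 0.84, 0.27, 1.65, -1.31, -0.91]]
0 -45 15 [[1.1, 1.04, 0.4, 1.78, -1.16, -0.67], [0.94, 0.92, 0.14, 1.31, -1.27, -1.02], [0.94, 0.79, 0.23, 1.54, -1.27, -1.02]]
0 -45 18 [[1.09, 0.98, 0.35, 1.69, -1.14, -0.78], [0.93, 0.87, 0.1, 1.23, -1.22, -1.12], [0.93, 0.74, 0.21, 1.46, -1.22, -1.12]]
0 -45 20 [[1.08, 0.94, 0.33, 1.64, -1.12, -0.84], [0.93, 0.85, 0.08, 1.18, -1.19, -1.17], [0.93, 0.72, 0.19, 1.42, -1.19, -1.17]]
0 -50 12 [None, [0.94, 1.09, 0.38, 1.71, -1.25, -0.7], [0.94, 0.95, 0.45, 1.91, -1.25, -0.7]]
0 -50 15 [[1.08, 1.15, 0.6, 1.97, -1.11, -0.57], [0.93, 1.03, 0.33, 1.59, -1.22, -0.82], [0.93, 0.9, 0.41, 1.8, -1.22, -0.82]]
0 -50 18 [[1.07, 1.09, 0.55, 1.88, -1.09, -0.66], [0.93, 0.97, 0.28, 1.49, -1.18, -0.92], [0.93, 0.85, 0.38, 1.71, -1.18, -0.92]]
0 -50 20 [[1.07, 1.05, 0.52, 1.83, -1.07, -0.72], [0.92, 0.94, 0.25, 1.43, -1.16, -0.98], [0.92, 0.82, 0.37, 1.66, -1.16, -0.98]]
0 -55 12 [None, [0.93, 1.19, 0.56, 1.92, -1.19, -0.56], None]
0 -55 15 [None, [0.92, 1.13, 0.5, 1.8, -
[... 1346 characters left out ...]
0 [[1.07, 1.05, 0.52, 1.83, -1.07, 2.42], [0.92, 0.94, 0.25, 1.43, -1.16, 2.16], [0.92, 0.82, 0.37, 1.66, -1.16, 2.16]]
1 -55 12 [None, [0.93, 1.19, 0.56, 1.92, -1.19, 2.58], None]
1 -55 15 [None, [0.92, 1.13, 0.5, 1.8, -1.17, 2.47], [0.92, 1.0, 0.59, 2.01, -1.17, 2.47]]
1 -55 18 [None, [0.92, 1.07, 0.45, 1.7, -1.14, 2.37], [0.92, 0.96, 0.56, 1.92, -1.14, 2.37]]
1 -55 20 [[1.05, 1.16, 0.75, 2.02, -1.02, 2.51], [0.91, 1.04, 0.42, 1.64, -1.11, 2.31], [0.91, 0.93, 0.54, 1.87, -1.11, 2.31]]
1 -60 12 [None, None, None]
1 -60 15 [None, [0.91, 1.22, 0.69, 1.99, -1.11, 2.58], None]
1 -60 18 [None, [0.91, 1.16, 0.63, 1.89, -1.08, 2.49], None]
1 -60 20 [None, [0.9, 1.13, 0.6, 1.83, -1.06, 2.43], None]
```

```bash
python3 - <<'E'
from h import *
G=np.array([581,317.2,109.]); y,p,f=np.radians(-45),np.radians(18),0
M=tool(y,p,f)
env.gripper_to(.6,80)
P,q=pose(G-130*M[:,1],y,p,f); print(np.round(P),np.round(env.ik(P,q),2))
env.movep(P,q); print(env.read_time(),env.read_tcp_pos())
P,q=pose(G-42*M[:,1],y,p,f); env.move_l(P,None,120); print(env.read_time(),env.read_force(),env.read_gripper_width())
s=snap('scene');t=snap('top')
cv2.imwrite('pics/s1.png',cv2.resize(s['image'][100:290,310:520],None,fx=3,fy=3)); cv2.imwrite('pics/t1.png',cv2.resize(t['image'][150:310,100:300],None,fx=3,fy=3))
E
```

```text
[506. 392. 143.] [ 1.12  1.    0.4   1.76 -1.12 -0.73]
2.6167 [506.24541131 392.03375615 143.69138648]
3.5 [-0.88017186  0.24516922  0.86844258] 0.5987619942990561
```

View pics/s1.png

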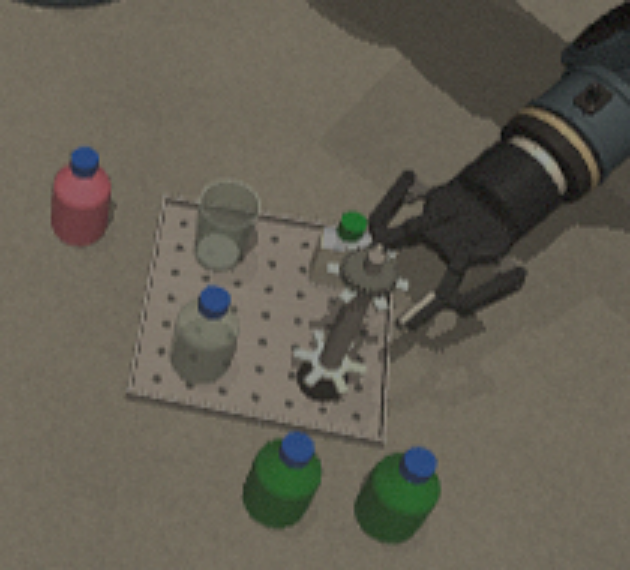

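View pics/t1.png

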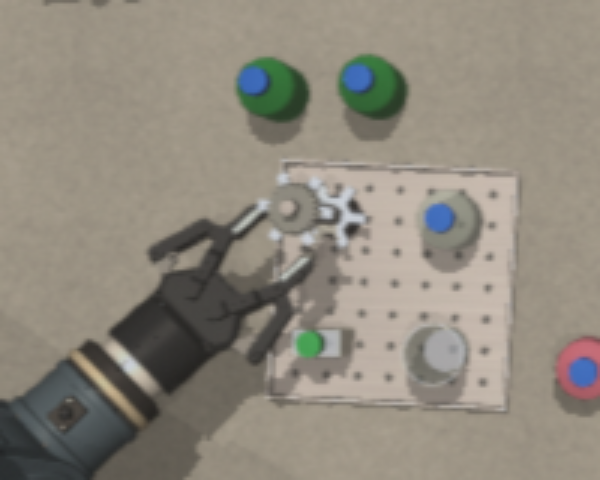

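```bash
python3 - <<'E'
from h import *
import pickle
S=pickle.load(open('cams.pkl','rb'))
t=snap('top');s=snap('scene')
tcp=np.array(env.read_tcp_pos());M=q2R(env.read_ee_rot())
for k,im,x0,y0 in(('top',t,150,170),('scene',s,380,130)):
    f=8; a=cv2.resize(im['image'][y0:y0+75,x0:x0+95],None,fx=f,fy=f,interpolation=cv2.INTER_CUBIC)
    def mk(P,c):
        u=(proj(im,P)[0]-[x0,y0]+.5)*f; cv2.drawMarker(a,tuple(int(v) for v in u),c,0,20,1)
    mk(tcp,(0,0,255)); mk(tcp+42*M[:,1],(0,255,255))
    for d in(25,-25): mk(tcp+d*M[:,0],(255,0,255))
    for z in(204,109,43): mk([581,317.2,z],(255,255,0))
    cv2.imwrite('pics/mk_%s.png'%k,a)
E
```

```text
(no output)
```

View pics/mk_top.png

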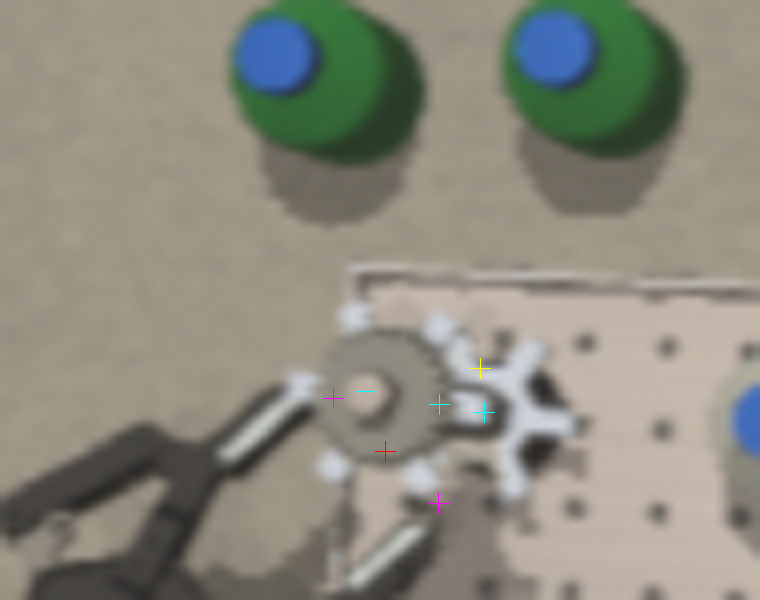

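View pics/mk_scene.png

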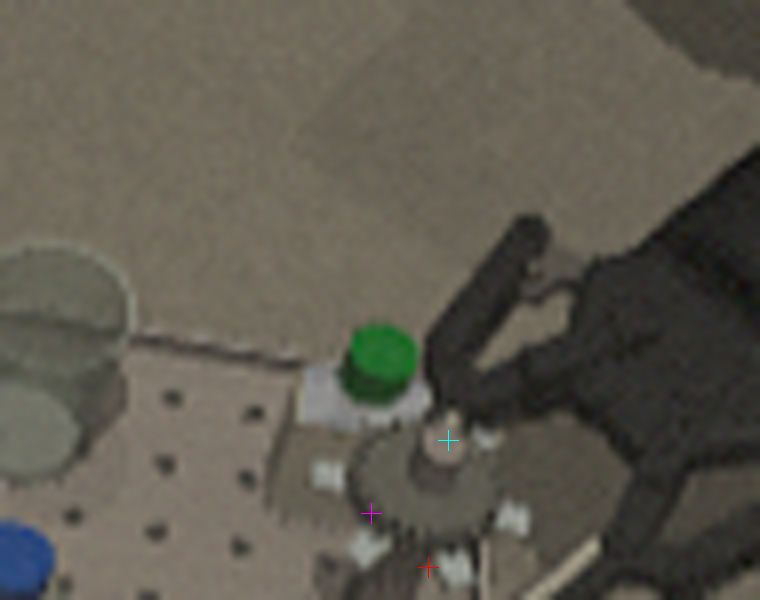

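```bash
python3 - <<'E'
from h import *
G=np.array([581,317.2,109.]); y,p,f=np.radians(-45),np.radians(18),0
P,q=pose(G,y,p,f); print(env.move_l(P,None,80,threshold=15))
print(env.read_force(),env.read_tcp_pos(),P)
env.gripper_to(0,90); print(env.read_gripper_width()*85,env.read_force(),env.read_moment())
P2=np.array(env.read_tcp_pos())+[0,0,25]; env.move_l(P2.tolist(),None,40)
print(env.read_time(),env.read_force())
s=snap('scene');t=snap('top')
cv2.imwrite('pics/s2.png',cv2.resize(s['image'][130:270,350:500],None,fx=4,fy=4)); cv2.imwrite('pics/t2.png',cv2.resize(t['image'][170:310,130:290],None,fx=4,fy=4))
E
```

```text
False
[ 0.17826876 -0.22742881  0.19706483] [593.59770445 304.67864439 103.29331975] [593.7774717273152, 304.4225282726848, 103.128677106876]
17.581147714580933 [-0.30428923  1.56670896 -0.25273339] [0.80580787 0.61766856 0.04887825]
5.5583 [-0.63907737  0.31674661 -3.1173729 ]
```

View pics/s2.png

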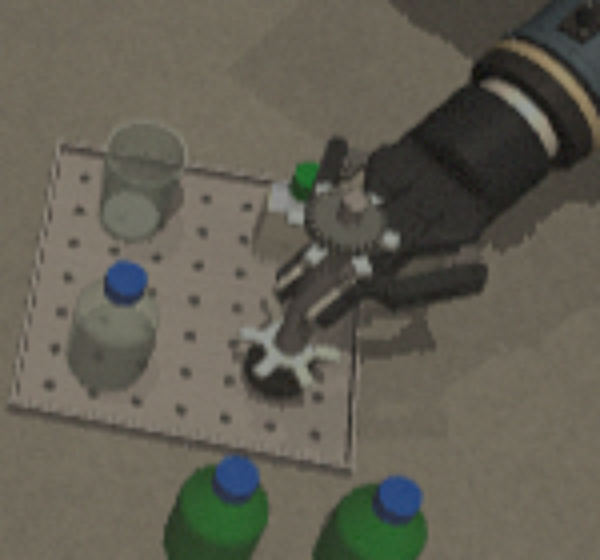

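View pics/t2.png

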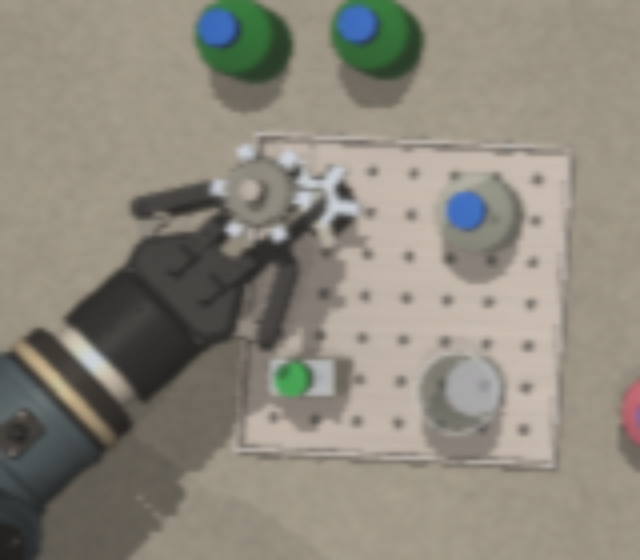

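```bash
python3 - <<'E'
from h import *
y,f=np.radians(-45),0
P,q=pose([581,317.2,250],y,np.radians(18),f); env.move_l(P,None,120); print(env.read_time(),np.round(env.read_joint_positions(),2))
for G,pd in(([450,420,250],18),([340,480,250],40),([300,480,230],75),([300,480,200],108)):
    for yd in (-45,-30):
        P,q=pose(G,np.radians(yd),np.radians(pd),f); j=env.ik(P,q); print(G,pd,yd,None if j is None else np.round(j,2))
E
```

```text
6.775 [ 0.93  0.74  0.22  1.49 -1.22 -1.12]
[450, 420, 250] 18 -45 [ 1.19  0.93  0.51  2.02 -1.07 -0.63]
[450, 420, 250] 18 -30 [ 1.22  0.66  0.08  1.47 -1.21 -1.06]
[340, 480, 250] 40 -45 [ 1.3   0.77  0.53  1.85 -0.73 -0.85]
[340, 480, 250] 40 -30 [ 1.33  0.58  0.21  1.53 -0.83 -1.14]
[300, 480, 230] 75 -45 [ 1.14  0.43  0.19  1.42 -0.25 -1.21]
[300, 480, 230] 75 -30 [ 1.15  0.37  0.1   1.33 -0.26 -1.47]
[300, 480, 200] 108 -45 [ 0.85  0.33 -0.04  1.18  0.31 -1.5 ]
[300, 480, 200] 108 -30 [ 0.85  0.41  0.07  1.29  0.31 -1.78]
```

```bash
python3 - <<'E'
from h import *
f=0
for G,pd,yd in(([450,420,250],18,-30),([340,480,250],40,-30),([300,480,230],75,-30),([300,480,120],108,-30)):
    P,q=pose(G,np.radians(yd),np.radians(pd),f); env.movep(P,q); print(env.read_time(),np.round(env.read_joint_positions(),2))
env.hold(.2); print(env.read_force(),env.read_gripper_width()*85)
s=snap('scene');t=snap('top')
cv2.imwrite('pics/s3.png',s['image'][0:250,280:640]); cv2.imwrite('pics/t3.png',t['image'][150:400,0:350])
E
```

```text
7.4833 [ 1.22  0.66  0.08  1.47 -1.21 -1.06]
8.05 [ 1.33  0.58  0.21  1.53 -0.83 -1.14]
8.65 [ 1.15  0.37  0.1   1.33 -0.26 -1.47]
9.25 [ 0.85  0.45 -0.07  1.11  0.3  -1.77]
[ 0.21193876  0.80015151 -2.84145909] 17.496788588770027
```

View pics/s3.png

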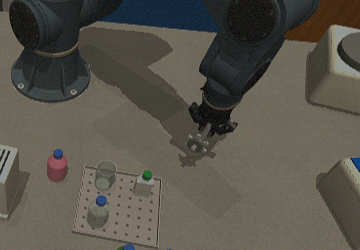

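View pics/t3.png

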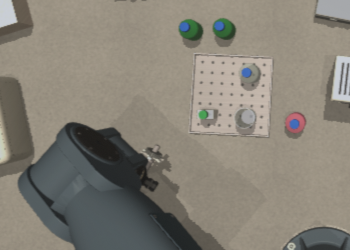

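```bash
python3 - <<'E'
from h import *
f=0; yd,pd=np.radians(-30),np.radians(108)
P,q=pose([300,480,50],yd,pd,f); print(env.move_l(P,None,80,threshold=6))
P,q=pose([300,480,26],yd,pd,f); print(env.move_l(P,None,15,threshold=3))
M=q2R(env.read_ee_rot()); print('grasp',np.array(env.read_tcp_pos())-19*M[:,1],env.read_force(),env.read_moment(),env.read_time())
s=snap('scene');t=snap('top')
cv2.imwrite('pics/s4.png',cv2.resize(s['image'][70:190,440:560],None,fx=5,fy=5)); cv2.imwrite('pics/t4.png',cv2.resize(t['image'][260:360,100:230],None,fx=5,fy=5))
E
```

```text
False
True
grasp [299.99300734 479.99627952  32.24793186] [ 0.35534135 -0.66845059  5.99723806] [-0.08347283 -0.11354317  0.01201621] 11.675
```

View pics/s4.png

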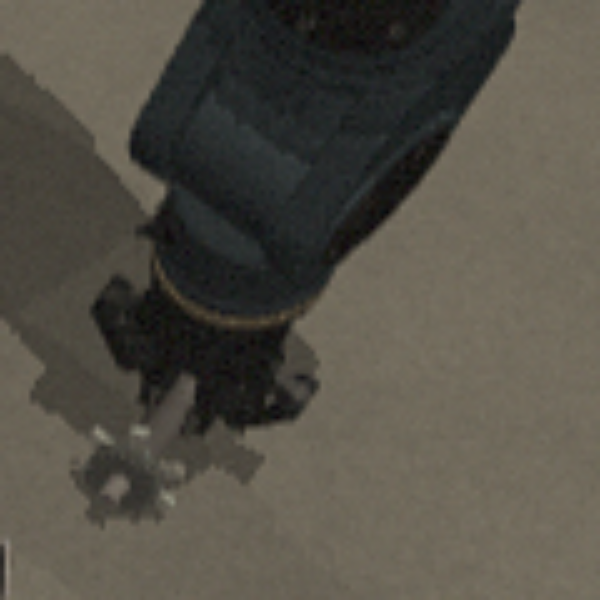

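View pics/t4.png

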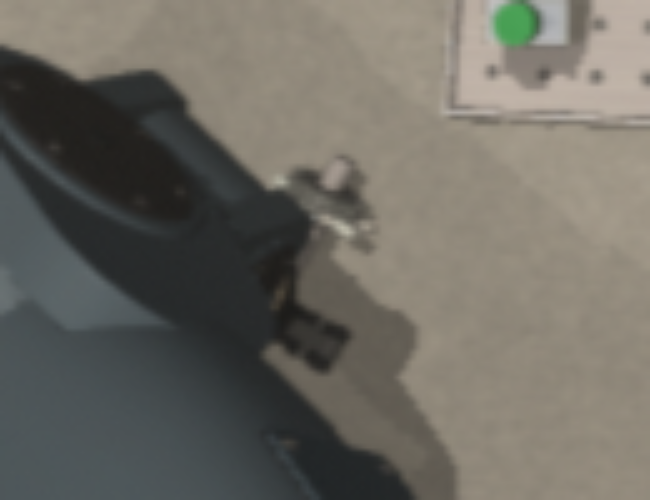

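```bash
python3 - <<'E'
from h import *
env.gripper_to(.23,20); env.hold(.3); print(env.read_gripper_width()*85, env.read_force())
env.gripper_to(.5); env.hold(.4)
M=q2R(env.read_ee_rot()); P=np.array(env.read_tcp_pos())
env.move_l((P-100*M[:,1]).tolist(),None,100); print(env.read_time(),env.read_force())
env.hold(.3)
P,q=pose([420,700-140,300],np.radians(-30),np.pi/2,0)
j=np.array(env.read_joint_positions()); j[0]+=.5; j[1]-=.25; env.goto_joints(j.tolist())
print(env.read_time())
s=snap('scene');t=snap('top')
cv2.imwrite('pics/s5.png',cv2.resize(s['image'][70:190,440:560],None,fx=5,fy=5)); cv2.imwrite('pics/t5.png',cv2.resize(t['image'][270:370,90:220],None,fx=6,fy=6))
E
```

```text
19.127874122476083 [ 1.60766161 -0.92400731  5.70650634]
14.1917 [-1.10881577 -0.64468956  0.00867875]
15.6917
```

View pics/s5.png

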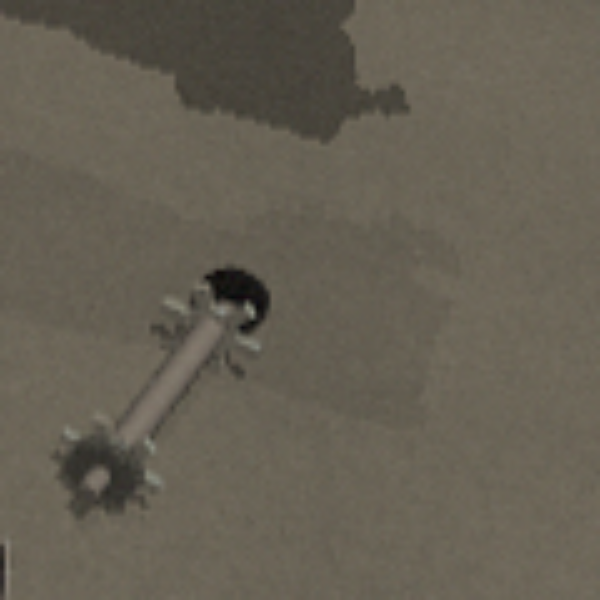

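View pics/t5.png

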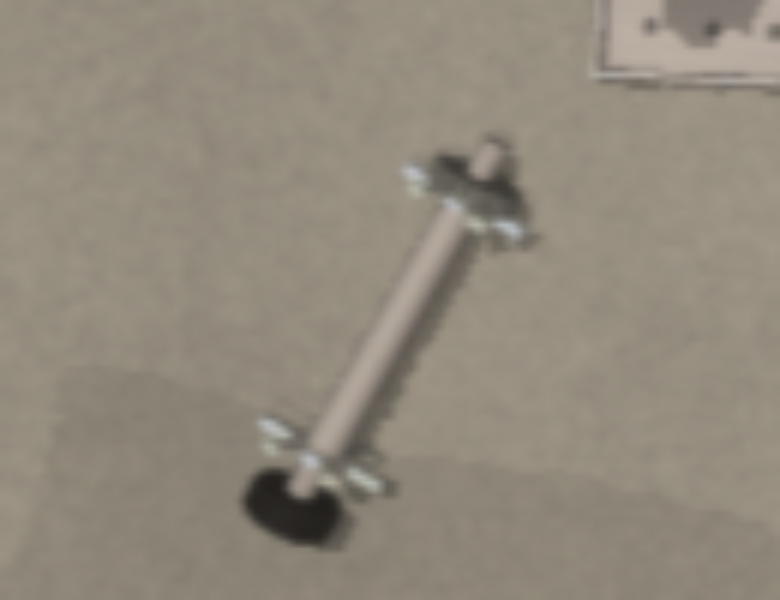

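```bash
python3 - <<'E'
from h import *
import pickle
S=pickle.load(open('cams.pkl','rb'))
A=lambda a:(np.array(a,float)+.5)/6-.5+[90,270]; B=lambda a:(np.array(a,float)+.5)/5-.5+[440,70]
t,s=S['top'],S['scene']
g=ray(t,A((461,203)),30);k=ray(t,A((320,456)),30);e=ray(t,A((493,147)),30)
print(g,k,np.linalg.norm(g-k),e,np.linalg.norm(e-k))
d=(g-k)/np.linalg.norm(g-k); print('yaw',np.degrees(np.arctan2(d[1],d[0])),'mid',k+d*(103-36.5), g-d*(169.5-103))
# scene: side tips gear (68,440)..(152,482); knob (175,303),(248,345)
g2=ray(s,B((105,463)),30);k2=ray(s,B((212,323)),30);print(g2,k2,np.linalg.norm(g2-k2)); d=(g2-k2)/np.linalg.norm(g2-k2)
print('yaw',np.degrees(np.arctan2(d[1],d[0])),k2+d*66.5)
E
```

```text
[350.45542941 440.84733412  30.        ] [234.12746406 504.71895467  30.        ] 132.7093796012064 [376.38389771 426.23761699  30.        ] 162.4691148444715
yaw -28.769650080756396 mid [292.4188201  472.71320813  30.        ] [292.16407337 472.85308066  30.        ]
[356.16485553 434.65234977  30.        ] [233.70458712 503.84730962  30.        ] 140.65724228552514
yaw -29.468188972704123 [291.60141289 471.13328256  30.        ]
```

```bash
python3 - <<'E'
from h import *
yaw=np.radians(-29.2); d=np.array([np.cos(yaw),np.sin(yaw),0])
G=np.array([292,472.5,30])-8*d
env.gripper_to(.6,90)
P,q=pose(G+[0,0,110],yaw,np.pi/2,0); print(np.round(env.ik(P,q),2)); env.movep(P,q)
P,q=pose(G+[0,0,1],yaw,np.pi/2,0); print(env.move_l(P,None,100,threshold=8),env.read_force())
env.gripper_to(0,90); print(env.read_gripper_width()*85,env.read_force(),env.read_moment())
P,q=pose(G+[0,0,60],yaw,np.pi/2,0); env.move_l(P,None,60); print(env.read_force(),env.read_moment(),env.read_time())
s=snap('scene');t=snap('top')
cv2.imwrite('pics/s6.png',cv2.resize(s['image'][70:190,440:560],None,fx=5,fy=5)); cv2.imwrite('pics/t6.png',cv2.resize(t['image'][270:370,90:220],None,fx=6,fy=6))
E
```

```text
[ 1.03  0.37 -0.11  1.1   0.   -1.6 ]
False [ 0.10932042  0.01095776 -0.71713219]
17.16891176607804 [-1.62839227 -2.13681935  5.7610099 ] [-0.39229535  0.22576327  0.00793446]
[ 0.78918109 -0.11793466 -3.97233441] [ 0.03400194 -0.00231392 -0.01898586] 19.8833
```

View pics/s6.png

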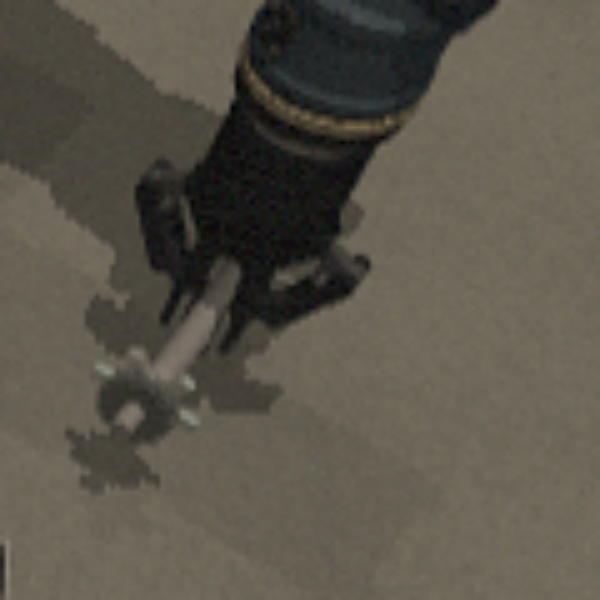

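```bash
python3 - <<'E'
from h import *
yaw=np.radians(-29.2); d=np.array([np.cos(yaw),np.sin(yaw),0])
G=np.array([292,472.5,30])-8*d; G[2]=280
P,q=pose(G,yaw,np.pi/2,0); env.move_l(P,None,150)
p=[535.7,-214.2]; yr=np.pi/2-.124; e=np.array([np.cos(yr),np.sin(yr)])
P,q=pose([580,130,300],np.radians(28),np.pi/2,0); print(np.round(env.ik(P,q),2)); env.movep(P,q)
P,q=pose([*(np.array(p)-8*e),280],yr,np.pi/2,0); print(np.round(env.ik(P,q),2)); env.movep(P,q)
P,q=pose([*(np.array(p)-8*e),160],yr,np.pi/2,0); env.move_l(P,None,120)
env.hold(.2); print(env.read_time(),env.read_force(),env.read_tcp_pos())
s=snap('scene');t=snap('top')
import pickle; pickle.dump((s,t),open('c7.pkl','wb'))
cv2.imwrite('pics/s7.png',cv2.resize(s['image'][100:230,170:320],None,fx=5,fy=5)[:600]); cv2.imwrite('pics/t7.png',cv2.resize(t['image'][190:290,310:460],None,fx=5,fy=5))
E
```

```text
[0.22 0.42 0.38 1.53 0.   2.87]
[-0.39  0.38  0.27  1.46  0.    1.3 ]
27.8583 [-3.03923218 -4.14098045 -2.15066913] [ 534.72982644 -222.33268162  141.39829253]
```

View pics/s7.png

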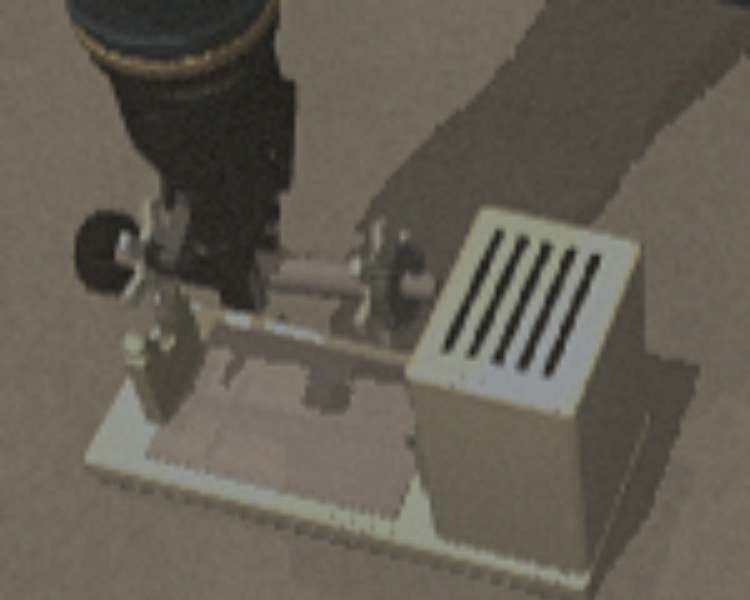

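View pics/t7.png

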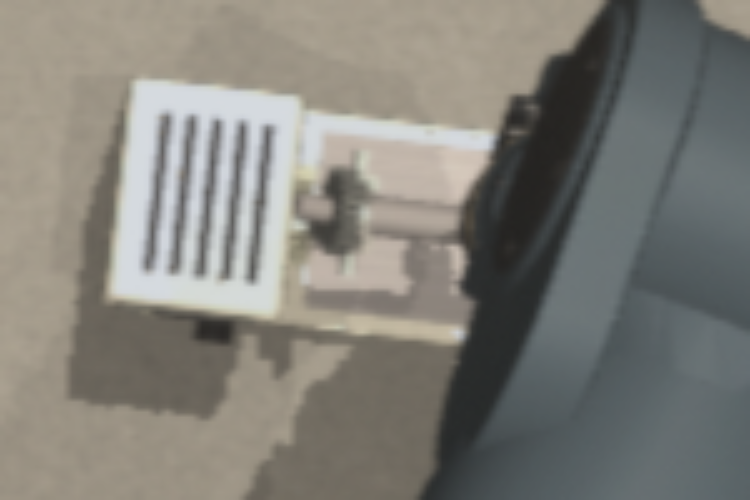

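```bash
python3 - <<'E'
from h import *
import pickle
P=np.array(env.read_tcp_pos()); print(env.read_force())
yr=np.pi/2-.124; e=np.array([np.cos(yr),np.sin(yr),0])
P=P-6*e; env.move_l(P.tolist(),None,40); env.hold(.3); print(env.read_force())
P=P+[0,0,60]; env.move_l(P.tolist(),None,80); env.hold(.3); print(env.read_force(),env.read_moment())
s=snap('scene');t=snap('top');print(env.read_time(),env.read_tcp_pos())
pickle.dump((s,t,env.read_tcp_pos()),open('c8.pkl','wb'))
cv2.imwrite('pics/s8.png',cv2.resize(s['image'][80:210,170:320],None,fx=5,fy=5,interpolation=cv2.INTER_CUBIC)[:600]); cv2.imwrite('pics/t8.png',cv2.resize(t['image'][190:290,310:460],None,fx=5,fy=5,interpolation=cv2.INTER_CUBIC))
E
```

```text
[-2.4329804  -3.97076985 -2.47949338]
[ 0.08294504  0.86822915 -3.76417144]
[ 0.55540919  0.60602202 -3.52968877] [-0.00830831 -0.03187067  0.00804307]
29.8667 [ 533.90817067 -228.2696159   201.27203056]
```

View pics/s8.png

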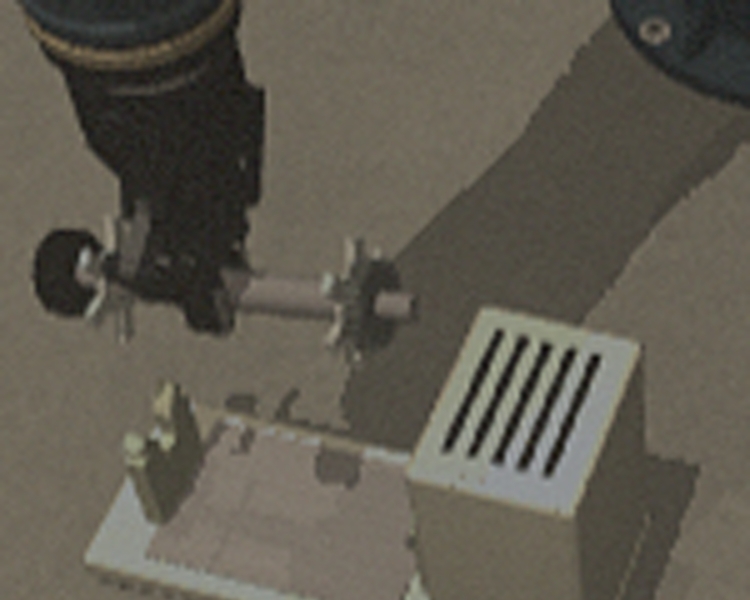

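View pics/t8.png

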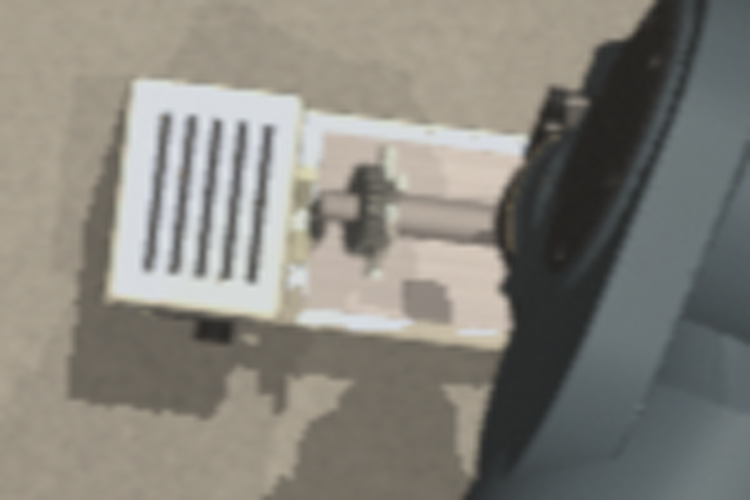

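```bash
cat > d.py <<'E'
from h import *
import pickle
s,t,tcp=pickle.load(open('c8.pkl','rb')); tcp=np.array(tcp)
yr=np.pi/2-.124; e=np.array([np.cos(yr),np.sin(yr),0]); n=np.array([e[1],-e[0],0])
A0=tcp+[0,0,19]-95*e   # drum origin
for im,x0,y0,fn in((s,170,80,'sd.png'),(t,310,190,'td.png')):
    f=8 if fn[0]=='t' else 6
    if fn[0]=='t': x0,y0,w,h=330,200,95,70
    else: w,h=110,90
    a=cv2.resize(im['image'][y0:y0+h,x0:x0+w],None,fx=f,fy=f,interpolation=cv2.INTER_CUBIC)
    def ln(P,c):
        u=(proj(im,np.array(P))-[x0,y0]+.5)*f-.5; cv2.polylines(a,[np.round(u*16).astype(int).reshape(-1,1,2)],False,c,1,cv2.LINE_AA,4)
    for sg in(7,-7): ln([A0+182*e+sg*n,A0+200*e+sg*n],(0,0,255))
    ln([A0+200*e-7*n,A0+200*e+7*n],(0,0,255))
    for sg in(10,-10): ln([A0+39*e+sg*n,A0+167*e+sg*n],(0,255,255))
    for z in(172,182): ln([A0+z*e-22*n,A0+z*e+22*n],(0,255,0))
    for z in(0,16): ln([A0+z*e+21*(n*np.cos(b)+np.array([0,0,1])*np.sin(b)) for b in np.linspace(0,6.283,40)],(255,0,0))
    for z in(182,): ln([A0+z*e+22*(n*np.cos(b)+np.array([0,0,1])*np.sin(b)) for b in np.linspace(0,6.283,40)],(0,255,0))
    cv2.imwrite('pics/'+fn,a)
E
python3 d.py
```

```text
(no output)
```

View pics/td.png

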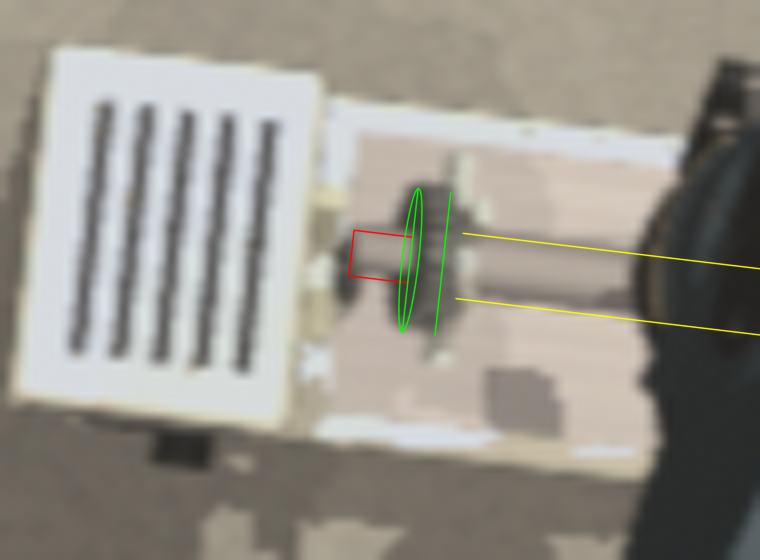

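View pics/sd.png

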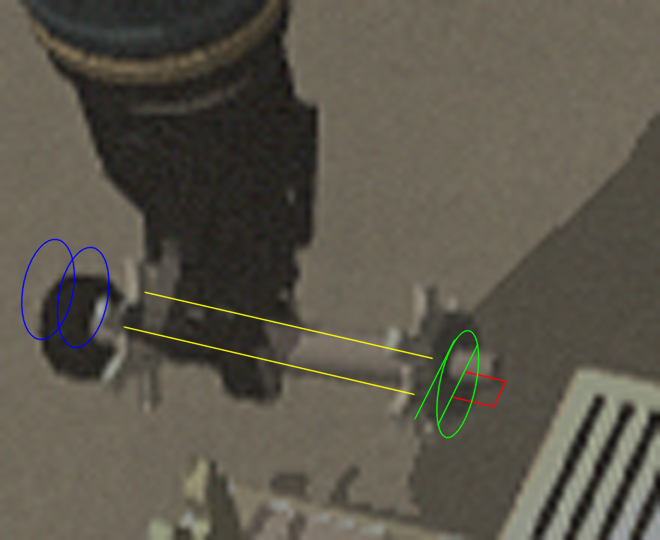

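```bash
python3 - <<'E'
from h import *
import pickle
s,t,tcp=pickle.load(open('c8.pkl','rb'))
a=s['image'][115:157,172:258]; a=cv2.convertScaleAbs(a,alpha=1.8)
cv2.imwrite('pics/sz.png',cv2.resize(a,None,fx=9,fy=9,interpolation=cv2.INTER_CUBIC))
E
```

```text
(no output)
```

View pics/sz.png

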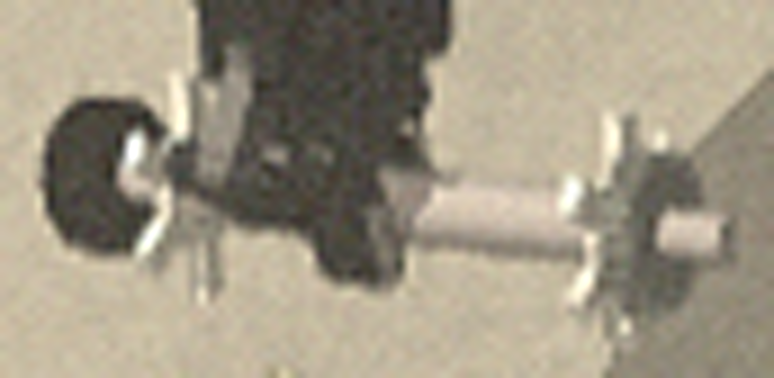

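```bash
cat > fp.py <<'E'
from h import *
import pickle
from scipy.optimize import least_squares
s,t,tcp=pickle.load(open('c8.pkl','rb')); tcp=np.array(tcp)
c9=lambda a:(np.array(a,float)+.5)/9-.5+[172,115]
zs=np.array([200,8,182,100]); 
obs=c9([(725,232),(103,175),(662,230),(0,0)])[:3]
topobs=(np.array([(353,252)])+.5)/8-.5+[330,200]   # z=200 tip in top
yr=np.pi/2-.124; e=np.array([np.cos(yr),np.sin(yr),0]); n=np.array([e[1],-e[0],0]); k=np.array([0,0,1.])
def f(x,full=False):
    al,th,by,yw,dx=x   # along offset, pitch(gear up), scene bias px (u,v), 
    G=tcp+[0,0,19]; d=np.cos(th)*e+np.sin(th)*k
    u=proj(s,[G+(z-95-al)*d for z in zs[:3]])+[dx,by]
    v=proj(t,[G+(200-95-al)*d])
    return np.r_[(u-obs).ravel(),(v-topobs).ravel()*.5*[1,0],by*.5,dx*.5]
r=least_squares(f,[0,0,0,0,0]); print(r.x.round(3),r.fun.round(2))
E
python3 fp.py
```

```text
[-2.857  0.185  0.761  0.015 -0.363] [-0.21  0.24  0.28 -0.21  0.02 -0.21  0.08 -0.    0.38 -0.18]
```

```bash
cat > z.py <<'E'
from ov import *; import pickle
S=pickle.load(open('cams.pkl','rb')); t=S['top']
def zoom(x0,y0,w,h,f,fn): 
    over(t,cv2.convertScaleAbs(t['image'],alpha=1.0),[534.3,-216.0,-.117],fn,x0,y0,x0+w,y0+h,f)
zoom(355,210,40,50,11,'z1.png'); zoom(415,215,30,50,11,'z2.png')
a=cv2.imread('pics/z1.png');b=cv2.imread('pics/z2.png')
r=lambda x0,y0,w,h:cv2.resize(t['image'][y0:y0+h,x0:x0+w],None,fx=11,fy=11,interpolation=cv2.INTER_CUBIC)
cv2.imwrite('pics/z.png',np.hstack([a[:, :330],b])); cv2.imwrite('pics/zz.png',np.hstack([r(355,210,40,50)[:,:330],r(415,215,30,50)]))
E
python3 z.py
```

```text
(no output)
```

View pics/z.png

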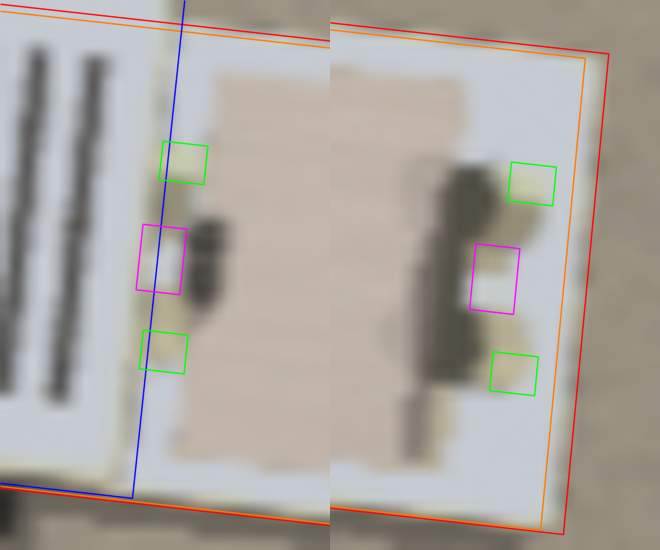

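View pics/zz.png

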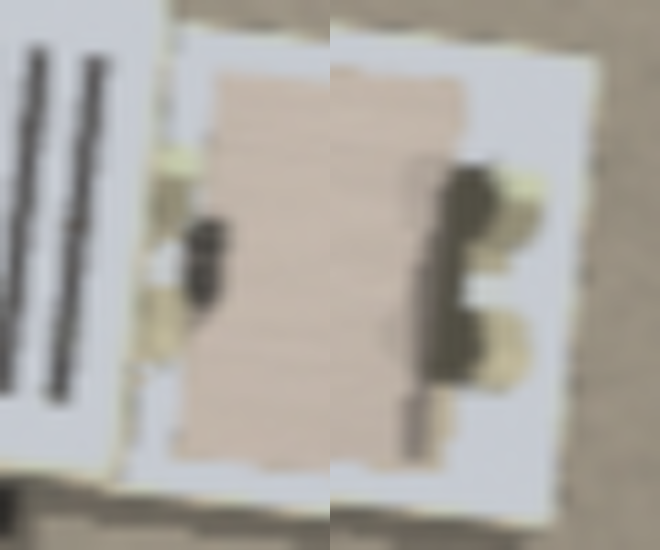

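```bash
cat >> h.py <<'E'
yawr=-.122; er=np.array([-np.sin(yawr),np.cos(yawr),0]); nr=np.array([er[1],-er[0],0])
def L(a): # world xy for along coordinate a measured relative to (535.1,-216)
    return np.array([535.1,-216.,0])+a*er
E
python3 - <<'E'
from h import *
import pickle
pd=np.pi/2+.185; yr=np.pi/2+yawr
G=L(-16)+[0,0,220]
P,q=pose(G,yr,pd,0); print(np.round(env.ik(P,q),2)); env.move_l(P,q,60); env.hold(.3)
print(env.read_time(),env.read_force())
s=snap('scene');t=snap('top'); pickle.dump((s,t,G),open('c9.pkl','wb'))
a=cv2.convertScaleAbs(s['image'][110:160,165:255],alpha=1.8)
cv2.imwrite('pics/sz9.png',cv2.resize(a,None,fx=8,fy=8,interpolation=cv2.INTER_CUBIC))
cv2.imwrite('pics/tz9.png',cv2.resize(t['image'][200:270,330:425],None,fx=8,fy=8,interpolation=cv2.INTER_CUBIC))
E
```

```text
[-0.32  0.35  0.06  1.25 -0.18  1.37]
30.5 [-6.76902986e-04 -1.56836236e+00 -2.76345451e+00]
```

View pics/sz9.png

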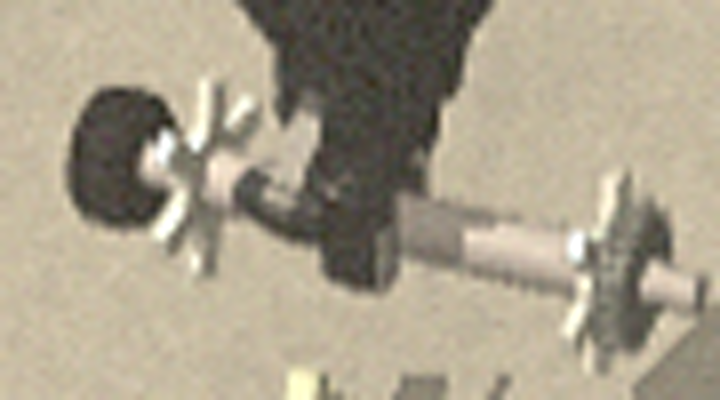

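View pics/tz9.png

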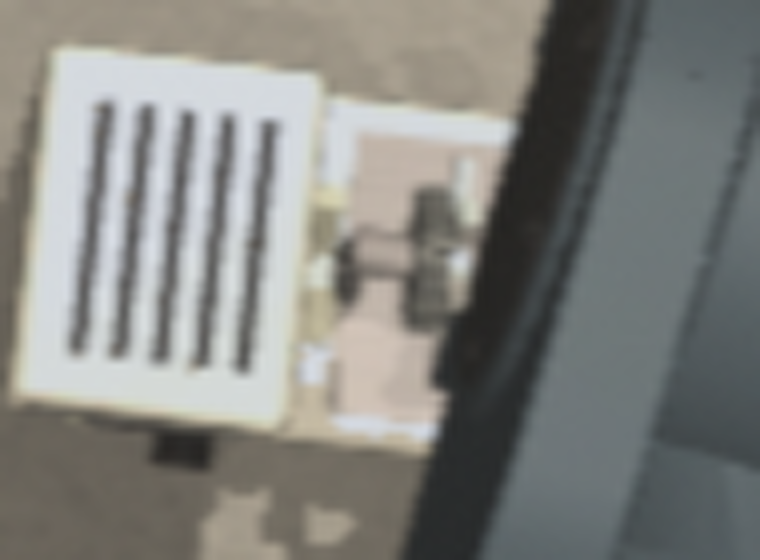

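```bash
cat > fp9.py <<'E'
from h import *
import pickle
from scipy.optimize import least_squares
s,t,G=pickle.load(open('c9.pkl','rb'))
obs=(np.array([(700,291),(123,158),(645,280)],float)+.5)/8-.5+[165,110]
zs=[200,8,182]
def f(x):
    al,th,dx,dy=x; d=np.cos(th)*er+np.sin(th)*np.array([0,0,1.])
    u=proj(s,[G+(z-95-al)*d for z in zs])+[dx,dy]
    return np.r_[(u-obs).ravel(),.5*dx,.5*dy]
r=least_squares(f,[0,0,0,0]);print(r.x.round(3),r.fun.round(2))
E
python3 fp9.py
```

```text
[-2.288 -0.003 -0.191  0.937] [ 0.11  0.04 -0.1  -0.08  0.04 -0.19 -0.1   0.47]
```

```bash
python3 - <<'E'
from h import *
pd=np.pi/2+.185; yr=np.pi/2+yawr
P,q=pose(L(-20)+[0,0,160],yr,pd,0); env.move_l(P,None,80); env.hold(.2)
print(env.read_time(),env.read_force())
P,q=pose(L(0)+[0,0,160],yr,pd,0); r=env.move_l(P,None,8,threshold=2.)
M=q2R(env.read_ee_rot()); g=np.array(env.read_tcp_pos())-19*M[:,1]
print(r,env.read_time(),env.read_force(),g,'a',(g-L(0))@er,'lat',(g-L(0))@nr)
E
```

```text
31.7 [-0.47049436 -0.76685447 -3.26167343]
True 33.25 [ 1.17147736 -3.07068198 -2.33944052] [ 533.95760901 -222.97942218  159.5026002 ] a -7.066571936006862 lat -0.28452103603897605
```

```bash
cat > low.py <<'E'
from h import *
pd=np.pi/2+.185; yr=np.pi/2+yawr
def st(m):
    M=q2R(env.read_ee_rot()); g=np.array(env.read_tcp_pos())-19*M[:,1]; F=np.array(env.read_force())
    print(m,round(env.read_time(),2),'a,lat,z',np.round([(g-L(0))@er,(g-L(0))@nr,g[2]],1),'F e,n,z',np.round([F@er,F@nr,F[2]],1),'M',np.round(np.array(env.read_moment())@np.c_[er,nr,[0,0,1]],2))
E
python3 - <<'E'
from low import *
P,q=pose(L(-10.2)+[0,0,160],yr,pd,0); env.move_l(P,None,20); env.hold(.1); st('back')
P,q=pose(L(-10.2)+[0,0,110],yr,pd,0); print(env.move_l(P,None,50,threshold=8)); env.hold(.1); st('110')
P,q=pose(L(-10.2)+[0,0,92],yr,pd,0); print(env.move_l(P,None,30,threshold=6)); env.hold(.1); st('92')
P,q=pose(L(-10.2)+[0,0,71],yr,pd,0); print(env.move_l(P,None,15,threshold=6)); st('end')
s=snap('scene');t=snap('top')
cv2.imwrite('pics/s10.png',cv2.resize(s['image'][120:220,180:310],None,fx=6,fy=6,interpolation=cv2.INTER_CUBIC)); cv2.imwrite('pics/t10.png',cv2.resize(t['image'][195:275,320:450],None,fx=6,fy=6,interpolation=cv2.INTER_CUBIC))
E
```

```text
back 33.67 a,lat,z [-1.020e+01 -1.000e-01  1.598e+02] F e,n,z [ 0.4  0.9 -2.9] M [0.02 0.33 0.01]
False
110 34.92 a,lat,z [-10.3   0.2 110.4] F e,n,z [-0.  -0.4 -2.2] M [0.   0.28 0.04]
False
92 35.77 a,lat,z [-10.2   0.2  92.2] F e,n,z [ 0.1 -0.1 -3.9] M [ 0.    0.33 -0.04]
True
end 36.9 a,lat,z [-10.2  -0.   73.4] F e,n,z [ 0.9 -1.   7.4] M [ 0.17  0.13 -0.1 ]
```

View pics/s10.png

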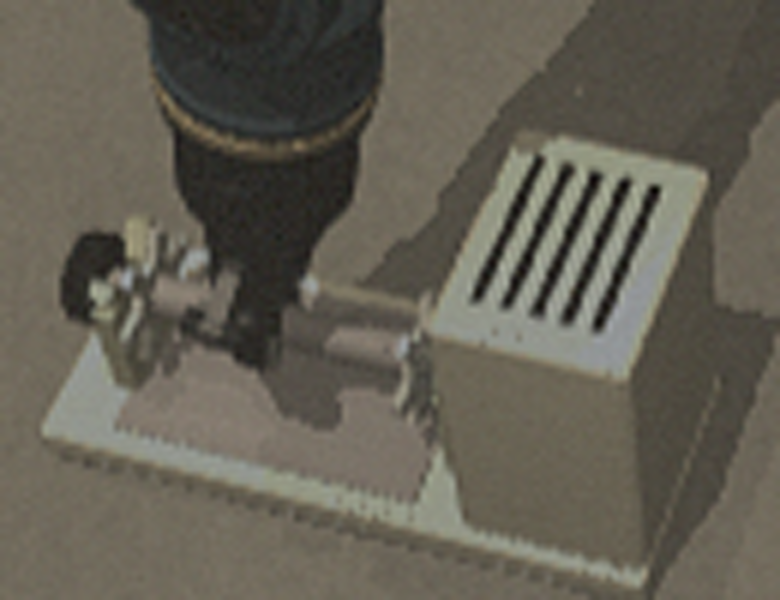

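View pics/t10.png

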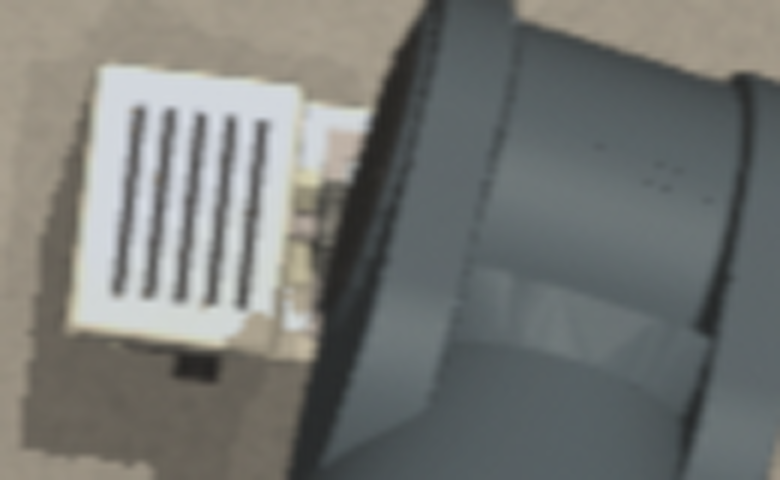

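```bash
python3 - <<'E'
from low import *
P,q=pose(L(-10.2)+[0,0,71.5],yr,pd,0); print(env.move_l(P,None,5,threshold=14)); st('end')
env.gripper_to(.22,20); env.hold(.3); st('rel')
env.gripper_to(.5); env.hold(.3)
M=q2R(env.read_ee_rot()); P=np.array(env.read_tcp_pos())
env.move_l((P-130*M[:,1]).tolist(),None,100); st('up')
j=np.array(env.read_joint_positions()); j[0]+=.6;j[1]-=.15; env.goto_joints(j.tolist()); print(env.read_time())
s=snap('scene');t=snap('top')
cv2.imwrite('pics/s11.png',cv2.resize(s['image'][120:220,180:310],None,fx=6,fy=6,interpolation=cv2.INTER_CUBIC)); cv2.imwrite('pics/t11.png',cv2.resize(t['image'][195:275,320:450],None,fx=6,fy=6,interpolation=cv2.INTER_CUBIC))
cv2.imwrite('pics/tf.png',t['image'])
E
```

```text
True
end 37.23 a,lat,z [-10.2  -0.   73.4] F e,n,z [ 1.2 -2.6  8.9] M [ 0.45  0.21 -0.1 ]
rel 37.74 a,lat,z [-10.3  -0.   73.2] F e,n,z [ 0.9 -1.   6.8] M [ 0.16  0.15 -0.08]
up 39.85 a,lat,z [ 13.7  -0.5 199.7] F e,n,z [1.1 0.3 0.3] M [-0.02  0.17  0.02]
41.1667
```

View pics/s11.png

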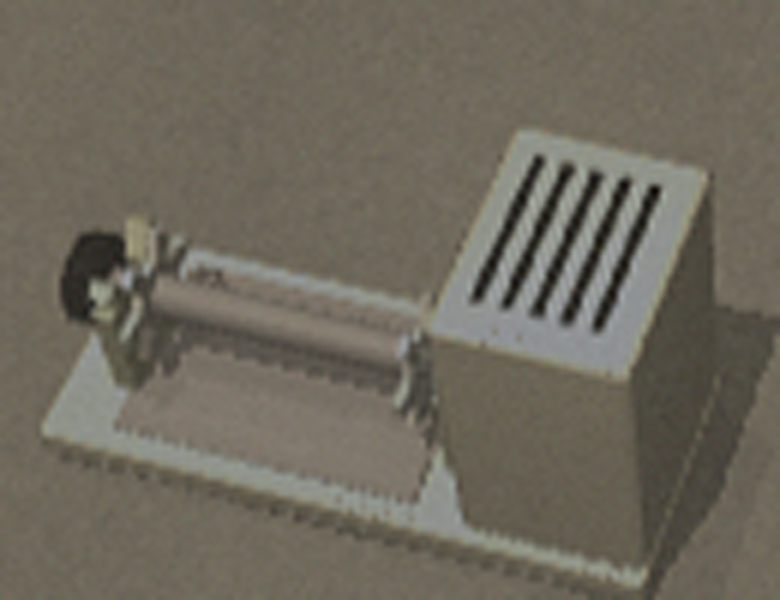

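View pics/t11.png

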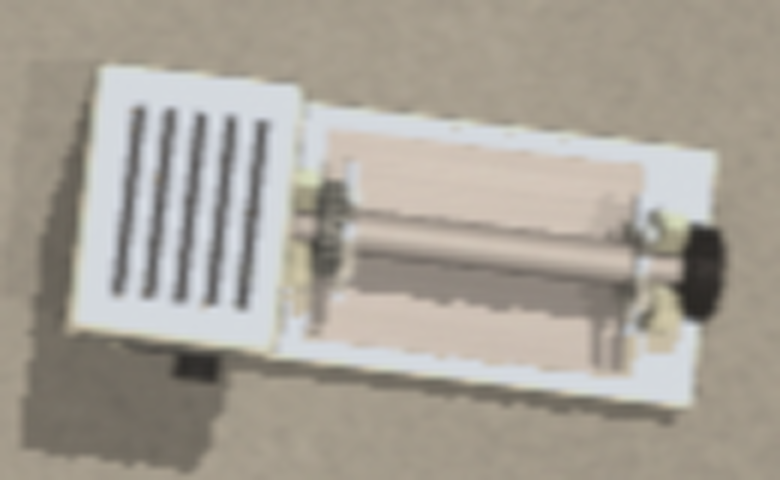

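View pics/tf.png

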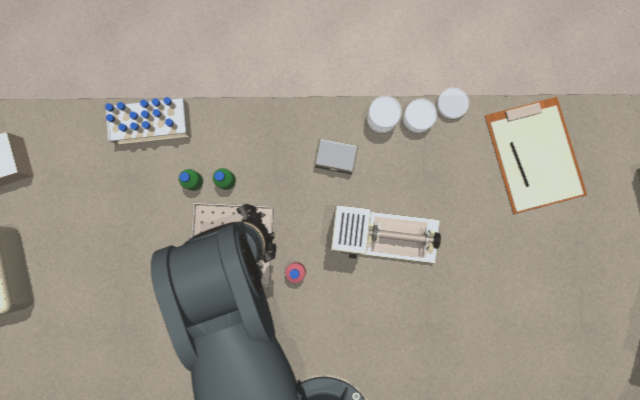

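```bash
cat > fin.py <<'E'
from low import *
print(env.read_tcp_pos(),env.read_force())
s=snap('scene');t=snap('top')
k=np.array([0,0,1.])
A0=L(-103+.4)+[0,0,72]
for im,x0,y0,w,h,f,fn in((s,185,150,70,55,11,'fs.png'),(t,358,218,90,45,8,'ft.png')):
    a=cv2.resize(cv2.convertScaleAbs(im['image'][y0:y0+h,x0:x0+w],alpha=1.5 if fn=='fs.png' else 1),None,fx=f,fy=f,interpolation=cv2.INTER_CUBIC)
    def ln(P,c):
        u=(proj(im,np.array(P))-[x0,y0]+.5)*f-.5; cv2.polylines(a,[np.round(u*16).astype(int).reshape(-1,1,2)],False,c,1,cv2.LINE_AA,4)
    O=np.array(im['origin']); v=A0+100*er-O; m=np.cross(er,v); m/=np.linalg.norm(m)
    for sg in(10,-10): ln([A0+39*er+sg*m,A0+167*er+sg*m],(0,0,255))
    for z in(0,16): ln([A0+z*er+21*(nr*np.cos(b)+k*np.sin(b)) for b in np.linspace(0,6.283,40)],(255,0,0))
    cv2.imwrite('pics/'+fn,a)
E
python3 fin.py
```

```text
[561.34083129 132.55676321 266.60286713] [-0.10858708  0.38458518 -0.51128811]
```

View pics/fs.png

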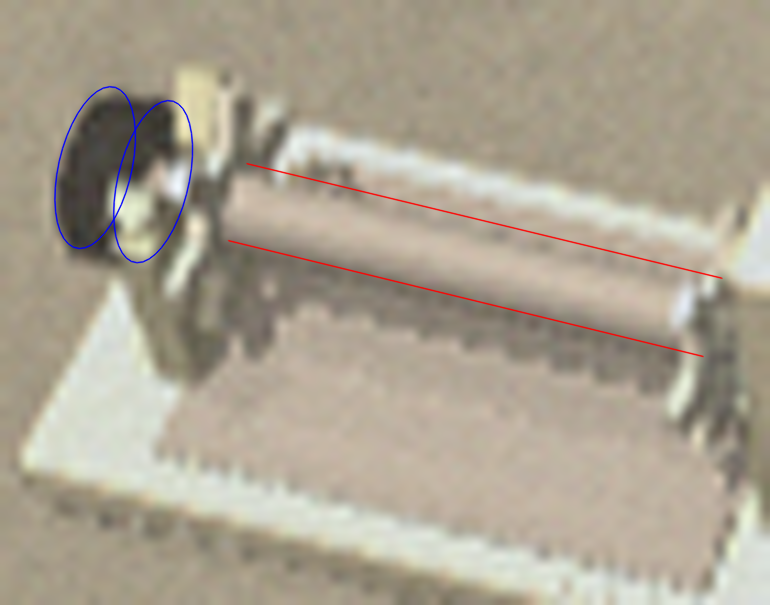

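View pics/ft.png

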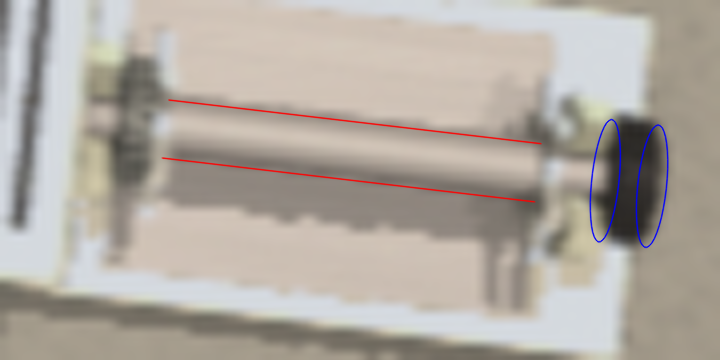

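```bash
python3 - <<'E'
from h import *
s=env.snapshot('scene'); t=env.snapshot('top'); print(env.read_time())
k=np.array([0,0,1.]); A0=L(-102.6)+[0,0,72]
for nm,im in(('s',s),('t',t)):
  g=cv2.cvtColor(im['image'],cv2.COLOR_BGR2GRAY).astype(np.float32)
  O=np.array(im['origin']); m=np.cross(er,A0+100*er-O); m/=np.linalg.norm(m)
  off=np.arange(-22,23,2)
  for z0,z1 in((45,70),(75,100),(110,130),(140,163)):
    acc=np.zeros(len(off))
    for z in np.linspace(z0,z1,15):
      u=proj(im,[A0+z*er+o*m for o in off]).astype(np.float32)
      acc+=cv2.remap(g,u[:,:1].copy(),u[:,1:].copy(),cv2.INTER_LINEAR).ravel()
    print(nm,z0,m.round(2) if z0==45 else '',(acc/15).round().astype(int))
E
```

```text
41.4667
s 45 [-0.83  0.1   0.54] [ 91  87  82  80  76  73  79  92 104 114 122 126 125 119 111 101  99 102
 110 123 133 135 123]
s 75  [105  92  87  88  84  78  81  92 105 114 123 127 125 119 111 109 114 118
 120 131 142 145 130]
s 110  [104  92  87  86  82  76  81  93 105 115 123 127 125 119 111 110 114 118
 119 131 142 145 129]
s 140  [108  98  92  91  86  81  85  96 107 115 123 127 126 122 115 111 116 119
 122 132 141 143 129]
t 45 [-0.99  0.12 -0.03] [186 182 181 177 170 155 149 160 176 189 194 185 170 153 133 115 116 122
 124 125 127 128 130]
t 75  [197 196 196 196 192 174 156 162 177 190 194 185 170 153 133 120 126 134
 135 135 136 137 139]
t 110  [198 198 198 197 189 168 154 162 178 191 195 185 169 152 133 120 126 134
 135 135 137 138 140]
t 140  [200 199 198 197 191 170 155 163 178 192 196 186 170 152 133 121 129 137
 137 137 138 139 142]
```

```bash
python3 - <<'E'
from h import *
env.hold(.2); print(np.abs(env.read_qd()).max().round(4),env.read_gripper_width(),env.read_force(),env.read_time())
s=env.snapshot('scene'); cv2.imwrite('pics/end.png',cv2.resize(s['image'][130:290,230:480],None,fx=3,fy=3))
env.job_done()
E
```

```text
0.0017 0.5010987096897828 [ 0.3276122   0.29236208 -1.01910276] 41.6667
the job is handed in; nothing more can be done
```

View pics/end.png

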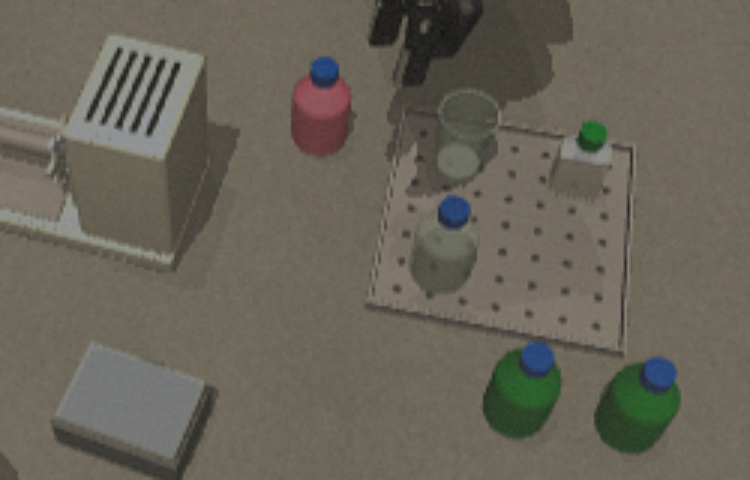

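The drum is in the rotator's two slots with its gear end at the motor housing, and I handed the job in at 41.7 s. I gripped it upright by its tube, laid it on the clear bench left of the tray and let go. I then took it again from above and lowered it in.

**Last checks**
- **Level and alignment:** in both camera views the tube's edges run parallel to the expected level axis along its whole length, and parallel to the slots.
- **Bystanders:** bottle, beaker, flask and tip box all stand where they started, by eye.
- **Robot:** the gripper is open and clear of everything, with the arm stopped.

**What went wrong or disagreed**
- **Touched the housing:** on the first lowering the gear-end journal touched the motor housing (about 5 N). That tipped the drum 0.185 rad in the grip. I backed off, tilted the tool until the drum was level again, found the housing with a light touch, and lowered it 3 mm clear of it.
- **Seated height not measured directly:** lowering stopped on contact with the grip point at 73.4 mm, against 72 mm for fully home. A further push stopped at once at its force limit, still at 73.4 mm, and I then let go. That both ends are home rests on the drum being level and free in the slots after release.
- **Camera offset:** the scene camera sits about 1 pixel (2 to 3 mm) off from the arm's own position readings.

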